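Set the tension star wheel of a microscope focus drive through its access slot

ROBOT

A 6-joint arm with a two-finger parallel gripper is mounted at the origin on the work surface. World frame = base frame: x ahead of the robot, y to its left, z up, the work surface at z = 0. Lengths are in m, angles in rad, forces in N, time in s.
With the tool pointing down it reaches from about 0.35 to 0.975 m from the base axis. Payload 7.1 kg.
Tool frame: the origin (TCP) lies midway between the tips of the shut fingers; the grasp point (between the pads) lies 19 mm behind it (grasp_offset is the distance from the TCP to the grasp point, in m); z points along the fingers, x is the direction in which the jaws open and shut, and the axes are right-handed (so a half turn about z gives the same grasp; the last joint's range is limited). The gripper opens to 88 mm and grips with 3 to 60 N. Pads are 20 mm wide; open, the fingers measure 115 mm over their backs; the gripper's body (75 mm by 178 mm) begins 61 mm behind the grasp point.
Start: joints at [-1.136, 0.423, 1.63, -0, 1.089, -0.019], TCP at [0.274, -0.562, 0.223] pointing down, gripper open.
Joint ranges: [-3, 3], [-0.9, 2.11], [0.09, 2.58], [-1.31, 4.45], [0.11, 2.69], [-2.54, 2.54]. Speed limits (rad/s): [2.39, 2.39, 3.01, 3.14, 3.14, 3.14].

INTERFACE

Orientations are given as a unit quaternion [w, x, y, z].
In Python, from station import * gives the robot as it stands. The module is installed in compiled form; this text tells all that it offers.
- The arm moves only by the shell command python3 -m inch 'ROWS' [FORCE]. ROWS is JSON, a list of rows, each a list of 3 entries, a list of its own where there are three numbers: the shift along the tool's x, y, z in m, then the turn, a rotation vector about the tool's x, y, z in rad, then the opening in per cent of the stroke, from 0 (shut) to 100 (fully open). In form: [[[x, y, z], [rx, ry, rz], jaw], ...]. A call has 1 to 10 rows; each row shifts and turns the pose as measured when the row begins, along the tool's axes as they then stand; what a row does not reach is not made up. A row lasts 1/10 s, in which the tool goes at most 50 mm and 8.59 degrees, less where a joint would pass 70% of its speed; a pose out of reach is approached as far as the arm can. A call is refused whole if a number of a shift passes 0.05 or a number of a turn 0.15, either way. A call with a gripper value outside its range is refused whole. The fingers move at their own pace and stop on an object; FORCE is the grip in N (left out, the last holds). Time passes only in rows, so rows that do not move let the fingers close. It gives the time, the measured TCP pose, the force and the opening at its end, in the units of the state.
- get_obs(): the state, without advancing time (a new reading comes with each control period).
- read_camera(name): name is "scene" or "top" or "wrist"; returns a dict with "frame" (420x560x3 uint8, red, green, blue), "fx", "fy", "cx", "cy" (pixels), "rvec" (rotation vector, rad) and "tvec" (3), from world to camera coordinates, as OpenCV has them. Camera axes: x right, y down, z forward; pixel columns grow to the right and rows downward; lengths in m; the calibration is good to about 2 mm. A picture is of the moment at which its call begins. There is no depth.
- job_done(): hands the job in, once; it reports no verdict.
The state is a dict: "t": time; "qpos": joint angles; "qvel": joint speeds; "joint_torque": joint torques, N m; "tcp_pos": TCP position; "orientation": TCP orientation; "wrist_force": force on the tool from outside, world axes, zero at the start; "torque": the same for the moment, N m; "opening": opening from 0.0 (shut) to 1.0 (fully open).
Only numpy, scipy, OpenCV 4.12 (cv2) and the standard library are available. Lean on these libraries where they do the work, as an engineer would, in place of code of your own. Each camera call takes 0.05 s, during which the arm holds its last target.

TASK

Take the adjusting blade out of its holder, put it down through the narrow slot on top of the focus drive slowly, feeling for a gap between the teeth, and push the stiff star wheel inside round tooth by tooth, the way that swings its pointer up, until the pointer stands between the two small posts; do not run it past them. Work gently (never press or push harder than about 20 N), touch the drive with the blade only and only in the slot, then put the blade back fully home in its holder and let go, leaving everything else on the bench where it is.

Things in the scene. Friction and masses are not known exactly. Their poses are not given: they have to be found in the camera images.
- focus_unit: Microscope focus drive, out on the bench for adjustment and fixed to it: white metal box 120 (x) by 80 (y) by 81 mm high, with low grey feet reaching to 77 mm at either x end; origin at the centre of its underside, upright, yaw varies. A black focus knob sticks out of its -y side (to y -65).
- wheel_axis (a point): Centre of the hidden steel star wheel inside the box, 42 mm above the table, straight under the slot; its axis lies along the unit's y. 12 teeth, 12 mm wide, tip radius 32 mm, root radius 20 mm, parted by parallel-sided radial gaps 7 mm wide (teeth 9 to 10 mm at the tip): tips pass 7 mm below the box's top. Stiff (0.12 N m, 4 to 5 N at the teeth); stays where left. Where its teeth stand is unknown and unrelated to the pointer: feel for a gap.
- slot (a point): Centre of the access slot, level with the box's top face (81 mm above the table). The slot is 30 mm long along the unit's x and 15 mm wide along its y, through a top plate 5 mm thick. Teeth under the slot pushed towards the unit's +x turn the wheel the right way and swing the pointer up towards the posts.
- pointer_tip (a point): Free end of the dark flat pointer (6 mm wide, 4 mm thick), clamped on the wheel's shaft outside the box's +y side, 48 mm from the slot's centre line; it turns with the wheel (1 tooth = 30 degrees); the tip is 62 mm from the axis. At the start it leans 39 to 99 degrees from upright to the unit's -x; it moves over the top towards +x.
- mark (a point): Where the pointer tip is when the pointer stands upright, midway between two small steel posts (4 mm thick, 18 mm tall, inner faces 20 mm apart along x) on the +y edge of the box's top.
- holder: Fixed aluminium tool block, 60 by 60 by 55 mm high on a 76 mm square black foot; origin at the centre of its underside. A hole runs down through its middle, 10 mm along its x by 15 mm along its y.
- holder_mouth (a point): Centre of the hole's mouth, on the block's top, 55 mm above the table.
- adjuster_grip (a point): Centre of the black handle of the adjusting blade, a loose tool of 90 g standing upright in the holder, its handle resting on the block's top. Handle 20 (x) by 30 (y) by 50 mm tall; below it a steel blade 4 mm thick (x) by 9 mm wide (y), 45 mm long. Axes as the holder's within 4 degrees, z up.
- adjuster_tip (a point): Middle of the blade's lower end, 70 mm below the handle's centre; 10 mm above the table while the tool stands in the holder.
- adjuster: The adjusting blade as a whole; origin at the blade's lower end, axes as for the handle.
- objective: Bystander: loose steel objective lens standing on end, diameter 24 mm, 42 mm tall, origin under its centre.
- oil_bottle: Bystander: small amber bottle, diameter 28 mm, 55 mm tall, origin under its centre.
- slide_box: Bystander: grey slide box, 85 by 95 by 32 mm, origin under its centre.
- stain_jar: Bystander: glass jar, diameter 52 mm, 70 mm tall, origin under its centre.
- eyepiece: Bystander: black eyepiece standing on end, diameter 33 mm, 58 mm tall, origin under its centre.
- slide_pack: Bystander: cardboard pack of slides, 78 by 28 by 18 mm, origin under its centre.
Things that resemble listed ones, but are neither listed nor needed, are in the scene too. What is shaped like the adjuster but purple is not meant.

How it is judged:
By the outcome, as a careful person would: the job done as asked, in the order asked, and still so for the second after the job is handed in, with the robot touching nothing.
It also fails if it takes over 72 s, if anything falls off the work surface, if the arm or the gripper's body presses on something with over 40 N, if the wrist force passes 120 N, or if a joint passes its speed limit or range.

## Working session

There is one attempt and no reset: what is moved stays moved. The work goes in short steps, Python scripts to look and compute and a shell command to move; the robot and the scene stay as the last step left them, time stands still between calls to the robot, and variables do not carry over. Pictures are saved under pics/ and viewed, and the job is handed in when it is done.

```bash
mkdir -p pics
cat > h.py <<'E'
from station import *
import numpy as np, cv2
from scipy.spatial.transform import Rotation as R
def snap(n,f):
    c=read_camera(n); cv2.imwrite('pics/'+f,c['frame'][:,:,::-1]); np.save('pics/'+f[:-4]+'.npy',c,allow_pickle=True); return c
def K(c): return np.array([[c['fx'],0,c['cx']],[0,c['fy'],c['cy']],[0,0,1.]])
def ray(c,u,v,z):
    Rm=cv2.Rodrigues(np.array(c['rvec']))[0]; t=np.array(c['tvec']).reshape(3)
    o=-Rm.T@t; d=Rm.T@np.linalg.solve(K(c),[u,v,1]); return o+d*(z-o[2])/d[2]
def proj(c,P): return cv2.projectPoints(np.array(P,float).reshape(-1,3),np.array(c['rvec'],float),np.array(c['tvec'],float),K(c),None)[0].reshape(-1,2)
def load(f): return np.load('pics/'+f,allow_pickle=True).item()
def crop(c,x0,y0,x1,y1,s,f): cv2.imwrite('pics/'+f,cv2.resize(c['frame'][y0:y1,x0:x1,::-1],None,fx=s,fy=s,interpolation=cv2.INTER_CUBIC))
E
python3 - <<'E'
from h import *
for n in ['scene','top','wrist']: snap(n,n+'0.png')
print(get_obs())
E
```

```text
{'t': 0.15, 'qpos': array([-1.13600677e+00,  4.23654504e-01,  1.63050582e+00, -8.49288739e-06,
        1.08857895e+00, -1.90019480e-02]), 'qvel': array([-0.00091759, -0.00086924, -0.00323402, -0.00157171,  0.00046273,
        0.00136163]), 'joint_torque': array([-1.50242940e-03, -5.44982958e+01, -2.73919505e+01,  6.42368942e-02,
        2.05623783e-02, -6.55680788e-05]), 'tcp_pos': array([ 0.27382611, -0.56134931,  0.2220904 ]), 'orientation': array([-3.09836941e-04,  8.48050563e-01, -5.29915006e-01, -4.82385625e-04]), 'wrist_force': array([-0.17792485,  1.15231495, -0.90481162]), 'torque': array([ 0.00743539,  0.03260867, -0.0394354 ]), 'opening': 0.9971045755424894}
```

View pics/scene0.png

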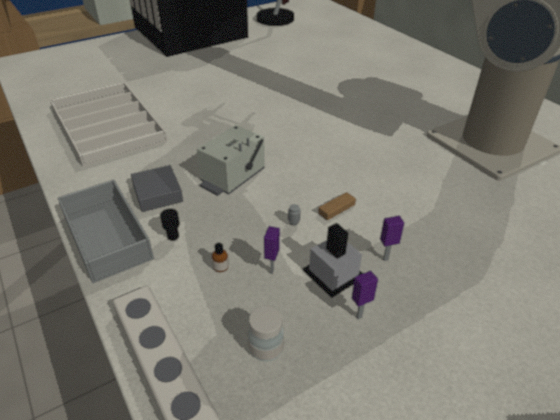

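View pics/top0.png

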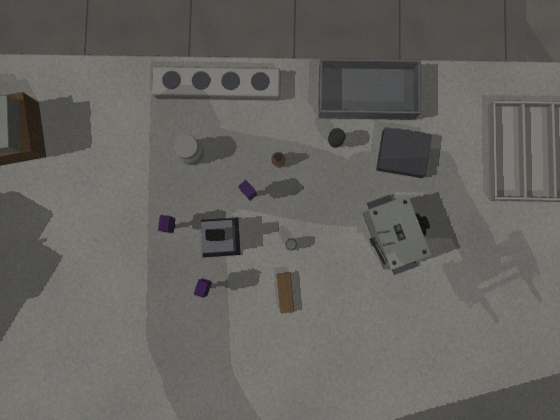

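View pics/wrist0.png

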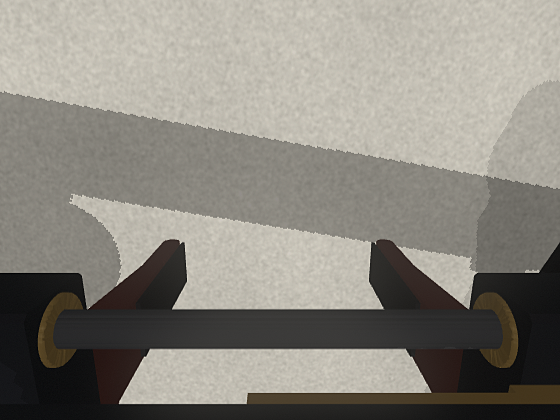

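The black handle stands in the holder, at top (215,236) and scene (337,240). Three purple lookalikes are at top (248,190), (167,224) and (203,288). The black one fits the description, so I'll confirm it in an enlarged crop.

Run:
```python
from h import *
c=load('top0.npy'); crop(c,190,205,250,265,10,'c_hold.png'); crop(c,355,185,445,280,6,'c_unit.png')
s=load('scene0.npy'); crop(s,290,200,410,320,5,'c_hs.png'); crop(s,185,115,285,205,6,'c_us.png')
Rm=cv2.Rodrigues(np.array(c['rvec']))[0];print(-Rm.T@np.array(c['tvec']).reshape(3),Rm,c['fx'])
```

```text
[ 0.51691055 -0.00635515  1.10661086] [[ 0.02020586 -0.99970613 -0.01339319]
 [-0.9950794  -0.01880909 -0.09727897]
 [ 0.09699847  0.01529289 -0.99516703]] 545.5579911148511
```

View pics/c_hold.png

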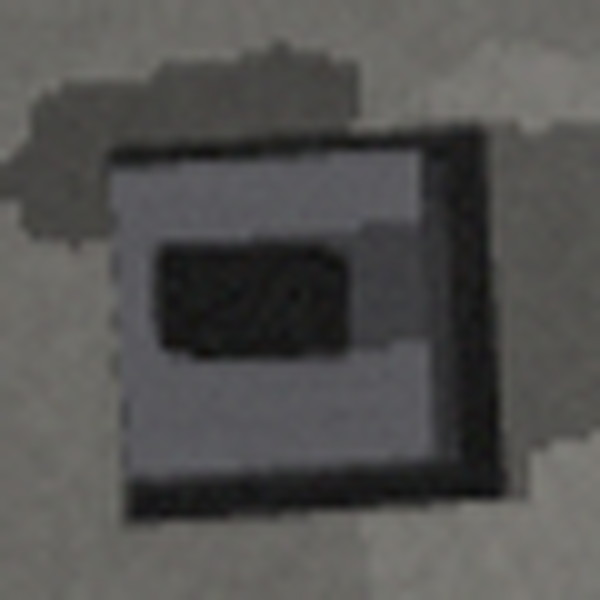

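View pics/c_unit.png

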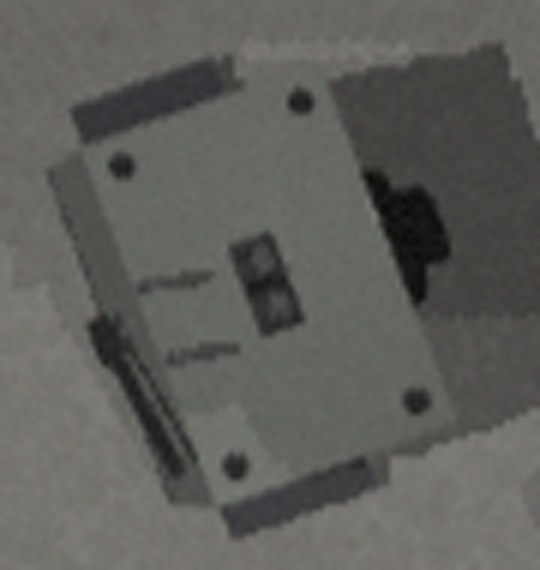

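View pics/c_hs.png

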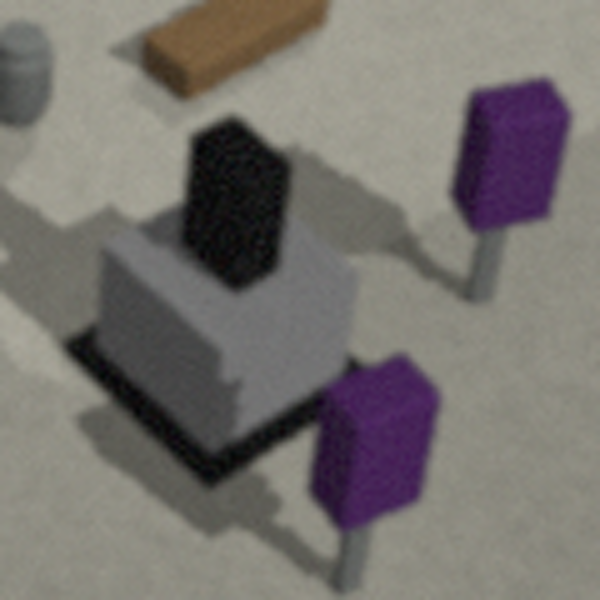

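View pics/c_us.png

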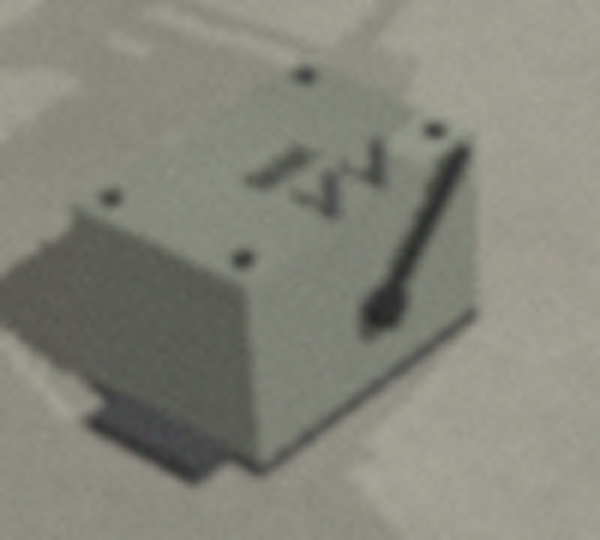

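```bash
cat >> h.py <<'E'
from scipy.optimize import least_squares
def fit(c,uv,loc,z,x0=(0,0,0)):
    uv=np.array(uv,float);loc=np.array(loc,float)
    def w(p):
        ca,sa=np.cos(p[2]),np.sin(p[2]); return np.c_[p[0]+ca*loc[:,0]-sa*loc[:,1],p[1]+sa*loc[:,0]+ca*loc[:,1],np.full(len(loc),z)]
    r=least_squares(lambda p:(proj(c,w(p))-uv).ravel(),x0); return r.x,np.round(r.fun.reshape(-1,2),1)
E
python3 - <<'E'
from h import *
c=load('top0.npy'); s=load('scene0.npy')
a=lambda p,k,o:[(x/k+o[0]-.0,y/k+o[1]) for x,y in p]
# order: (+x,+y) image top-left, (+x,-y) top-right, (-x,-y), (-x,+y)
q=lambda a,b:[(a,b),(a,-b),(-a,-b),(-a,b)]
print('holder',fit(c,a([(110,165),(420,150),(437,468),(127,482)],10,(190,205)),q(.03,.03),.055,(.5,.15,0)))
print('handle',fit(c,a([(160,248),(345,245),(348,348),(165,352)],10,(190,205)),q(.01,.015),.105,(.5,.15,0)))
print('unit',fit(c,a([(85,145),(325,75),(455,428),(205,505)],6,(355,185)),q(.06,.04),.081,(.5,-.2,0.2)))
print('slot',fit(c,a([(230,245),(272,233),(303,322),(262,335)],6,(355,185)),q(.015,.0075),.081,(.5,-.2,0.2)))
print('unit scene',fit(s,a([(470,140),(300,68),(80,210),(252,280)],6,(185,115)),[(-.06,.04),(-.06,-.04),(.06,-.04),(.06,.04)],.081,(.5,-.2,0.2)))
for n,u,v in [('obj',291,244),('oil',278,160),('pack',286,293),('pur1',248,190),('pur2',167,224),('pur3',203,288),('eyep',337,138),('jar',189,149)]: print(n,ray(c,u,v,.05))
print('pointer tip scene->', proj(s,[0.5,-.2,.08]))
E
```

```text
holder (array([0.56310247, 0.13264429, 0.07570354]), array([[ 0.2,  0.5],
       [ 0.1,  0.2],
       [-0.1, -0.5],
       [-0.2, -0.2]]))
handle (array([0.56407856, 0.12963072, 0.04850794]), array([[ 1.2, -0.2],
       [-1. , -0.3],
       [-1.1,  0.2],
       [ 0.9,  0.3]]))
unit (array([ 0.57565046, -0.21277714,  0.32858093]), array([[-0.1, -0.2],
       [ 0.2, -1.4],
       [-0.5,  0.6],
       [ 0.4,  0.9]]))
slot (array([ 0.57672899, -0.21262407,  0.33360312]), array([[-0.3,  0.1],
       [ 0.3, -0.4],
       [ 0.4, -0. ],
       [-0.4,  0.3]]))
unit scene (array([ 0.57746959, -0.20755527,  0.38686332]), array([[ 1.1, -1.4],
       [ 0.2, -1.1],
       [-1.3,  0. ],
       [ 0. ,  1.9]]))
obj [ 0.55178618 -0.00977052  0.05      ]
oil [0.71593227 0.01879652 0.05      ]
pack [ 0.4578238  -0.00192596  0.05      ]
pur1 [0.6554794  0.07618974 0.05      ]
pur2 [0.58587654 0.23221443 0.05      ]
pur3 [0.46399327 0.15779541 0.05      ]
eyep [ 0.7618716  -0.09642839  0.05      ]
jar [0.73480928 0.19474673 0.05      ]
pointer tip scene-> [[265.55693109 134.9313826 ]]
```

The enlarged crop confirms it: the black-handled tool stands in the grey block on the black foot, and the purple ones stand loose outside it. I'll rotate the tool first, then go above the holder.

```bash
cat >> h.py <<'E'
def delta(pos,yaw,o=None):
    """tool-frame shift to pos and turn so that tool z is down and tool x has world yaw"""
    o=o or get_obs(); q=np.array(o['orientation']); Rt=R.from_quat(q[[1,2,3,0]])
    T=np.c_[[np.cos(yaw),np.sin(yaw),0],[np.sin(yaw),-np.cos(yaw),0],[0,0,-1]]
    rv=(Rt.inv()*R.from_matrix(T)).as_rotvec()
    print('t',round(o['t'],2),'tcp',np.round(o['tcp_pos'],4),'shift',np.round(Rt.inv().apply(np.array(pos)-o['tcp_pos']),4),'turn',np.round(rv,3),'F',np.round(o['wrist_force'],1),'M',np.round(o['torque'],2),'op',round(o['opening'],3))
E
python3 -m inch '[[[0,0,0],[0,0,-0.147],60],[[0,0,0],[0,0,-0.147],60],[[0,0,0],[0,0,-0.147],60],[[0,0,0],[0,0,-0.147],60],[[0,0,0],[0,0,-0.147],60],[[0,0,0],[0,0,-0.147],60],[[0,0,0],[0,0,-0.147],60],[[0,0,0],[0,0,-0.147],60]]' 20
python3 -c "
from h import *
delta([.56,.133,.16],.065)"
```

```text
t: 0.95
tcp_pos: [0.273, -0.5596, 0.2192]
orientation: [-0.003, 0.999, 0.042, -0.001]
wrist_force: [-0.3, -0.3, -1.8]
opening: 0.6
t 0.95 tcp [ 0.273  -0.5596  0.2192] shift [ 0.3448 -0.6654  0.0626] turn [-0.006  0.002  0.02 ] F [-0.3 -0.3 -1.8] M [-0.01 -0.06  0.05] op 0.6
```

```bash
python3 -m inch '[[[0.024,-0.046,0],[0,0,0.02],60],[[0.024,-0.046,0],[0,0,0],60],[[0.024,-0.046,0],[0,0,0],60],[[0.024,-0.046,0],[0,0,0],60],[[0.024,-0.046,0],[0,0,0],60],[[0.024,-0.046,0],[0,0,0],60],[[0.024,-0.046,0],[0,0,0],60],[[0.024,-0.046,0],[0,0,0],60]]'
python3 - <<'E'
from h import *
delta([.56,.133,.16],.065)
E
```

```text
t: 1.75
tcp_pos: [0.4318, -0.1922, 0.2191]
orientation: [-0.002, 1.0, 0.03, -0.001]
wrist_force: [0.8, -0.3, 0.7]
opening: 0.597
t 1.75 tcp [ 0.4318 -0.1922  0.2191] shift [ 0.1477 -0.3166  0.0603] turn [-0.005  0.002 -0.005] F [ 0.8 -0.3  0.7] M [-0.06 -0.11  0.02] op 0.597
```

```bash
python3 -m inch '[[[0.021,-0.045,0],[0,0,0],60],[[0.021,-0.045,0],[0,0,0],60],[[0.021,-0.045,0],[0,0,0],60],[[0.021,-0.045,0],[0,0,0],60],[[0.021,-0.045,0],[0,0,0],60],[[0.021,-0.045,0],[0,0,0],60],[[0.021,-0.045,0],[0,0,0],60],[[0,0,0],[0,0,0],60]]'
python3 - <<'E'
from h import *
snap('wrist','w1.png');delta([.56,.133,.16],.065)
E
```

```text
t: 2.55
tcp_pos: [0.5594, 0.1395, 0.2204]
orientation: [-0.003, 0.999, 0.033, 0.0]
wrist_force: [-0.6, -0.8, 0.4]
opening: 0.603
t 2.6 tcp [0.5581 0.1374 0.22  ] shift [0.0016 0.0048 0.06  ] turn [-0.004  0.001  0.   ] F [ 0.3  0.2 -0.8] M [-0.02 -0.08  0.08] op 0.597
```

View pics/w1.png

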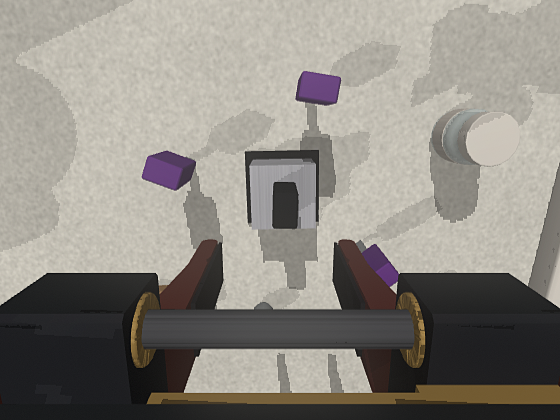

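Run:
```python
from h import *
c=load('w1.npy'); crop(c,235,140,335,240,6,'c_w1.png')
Rm=cv2.Rodrigues(np.array(c['rvec']))[0];print(-Rm.T@np.array(c['tvec']).reshape(3),c['fx'])
f=c['frame'][175:235:3,265:305:2].astype(int).sum(2)//3
print(f)
```

```text
[0.55439244 0.20625927 0.38327139] 365.29130751718174
[[160 161 160 160 162 163 162 166 159 167 161 144 143 139 145 145 145 140
  140 146]
 [160 161 159 158 162 164 162 166 137 146 145 146 142 140 145 143 145 139
  141 146]
 [159 162 157 159 167 161 141 145 142 148 144 146 144 140 142 148 146 139
  141 146]
 [160 161 157 159  89  45  48  47  48  47  47  46  47  46  45  76 148 138
  140 146]
 [159 161 156 159  53  47  48  47  48  47  46  47  46  46  46  35 155 139
  141 146]
 [159 162 155 160  50  47  47  47  46  47  48  47  47  46  45  44 114 139
  140 145]
 [159 161 154 161  31  49  50  50  50  49  49  49  50  49  49  49  32 144
  141 145]
 [158 161 154 165  35  49  50  51  50  50  50  49  50  49  48  50  36 146
  140 145]
 [158 159 154 166  34  50  50  50  49  49  49  49  49  49  49  51  36 147
  141 144]
 [158 157 153 166  36  51  48  49  49  49  49  49  49  49  48  49  36 149
  141 143]
 [159 157 154 167  35  50  50  49  50  49  49  48  49  49  50  49  35 147
  141 143]
 [159 156 154 167  37  49  50  50  49  49  49  49  49  48  49  49  35 147
  144 144]
 [160 157 155 171  39  49  50  48  50  50  49  49  48  49  50  49  49 166
  160 160]
 [160 155 155 172  40  50  49  50  50  49  49  49  49  49  49  48  46 163
  159 161]
 [161 156 155 173  40  50  49  50  50  50  50  49  49  50  50  49  46 107
  165 161]
 [162 157 155 173  40  50  51  51  49  49  50  50  50  49  49  49  69 112
  168 160]
 [162 155 157 175  42  50  50  51  50  49  50  50  50  50  49  49  68 112
  169 160]
 [165 156 158 172  36  48  49  49  48  48  48  49  49  49  49  47 102 111
  169 161]
 [148 148 138 142 144 152 144 143 137 146 151 150 145 142 114 144 141 139
  130 127]
 [139 142 140 137 131 132 133 137 135 137 136 136 140 133 134 133 126 131
  136 137]]
```

View pics/c_w1.png

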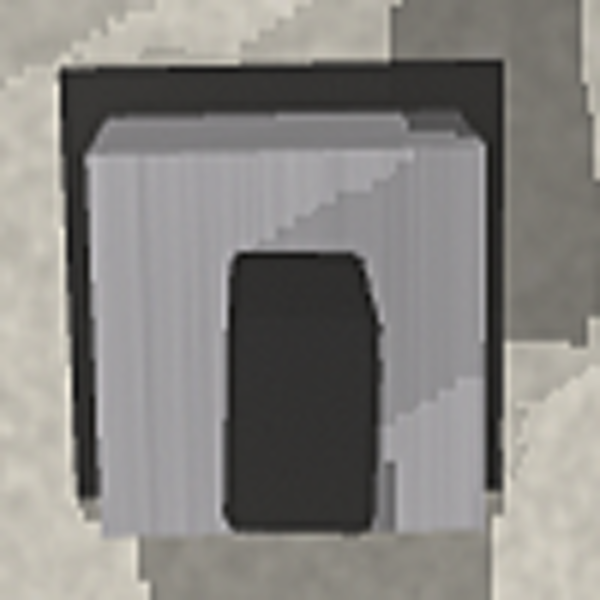

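Run:
```python
from h import *
c=load('w1.npy'); 
a=lambda p:[(x/6+235-.4,y/6+140-.4) for x,y in p]
q=lambda a,b:[(a,b),(a,-b),(-a,-b),(-a,b)]
print('handle',fit(c,a([(382,320),(376,532),(224,530),(230,318)]),q(.01,.015),.105,(.5,.15,0)))
print('block',fit(c,a([(484,143),(484,528),(103,535),(88,155)]),q(.03,.03),.055,(.5,.15,0)))
```

```text
handle (array([0.56533963, 0.1342722 , 0.04673664]), array([[ 0.2, -0.7],
       [-0.1,  0.9],
       [ 0.2,  0.7],
       [-0.2, -0.8]]))
block (array([0.56435538, 0.1341727 , 0.09015988]), array([[ 0.3,  0.2],
       [ 0.2, -0.2],
       [-0.1,  0.1],
       [-0.4, -0.2]]))
```

```bash
python3 -c "
from h import *
delta([.565,.134,.063],.047)"
python3 -m inch '[[[0.004,0.002,0.03],[-0.004,0,0.018],60],[[0.002,0,0.04],[0,0,0],60],[[0,0,0.03],[0,0,0],60],[[0,0,0],[0,0,0],60]]'
python3 -c "
from h import *
delta([.565,.134,.063],.047)"
```

```text
t 2.6 tcp [0.5581 0.1374 0.22  ] shift [0.0068 0.0045 0.157 ] turn [-0.004  0.001  0.018] F [ 0.3  0.2 -0.8] M [-0.02 -0.08  0.08] op 0.597
t: 3.0
tcp_pos: [0.5636, 0.1333, 0.1182]
orientation: [0.0, 1.0, 0.023, -0.0]
wrist_force: [0.1, -0.9, 0.2]
opening: 0.603
t 3.0 tcp [0.5636 0.1333 0.1182] shift [ 0.0014 -0.0007  0.0552] turn [ 0.001  0.    -0.001] F [ 0.1 -0.9  0.2] M [ 0.02 -0.    0.03] op 0.603
```

```bash
python3 -m inch '[[[0.001,0,0.02],[0,0,0],60],[[0,0,0.02],[0,0,0],60],[[0,0,0.015],[0,0,0],60],[[0,0,0],[0,0,0],60]]'
python3 -c "
from h import *
delta([.565,.134,.063],.047); snap('wrist','w2.png')"
```

```text
t: 3.4
tcp_pos: [0.5657, 0.13, 0.0655]
orientation: [0.0, 1.0, 0.021, 0.001]
wrist_force: [-0.3, -0.3, 0.0]
opening: 0.601
t 3.4 tcp [0.5657 0.13   0.0655] shift [-0.0005 -0.0041  0.0025] turn [ 0.001 -0.002 -0.004] F [-0.3 -0.3  0. ] M [-0.01 -0.1  -0.01] op 0.601
```

View pics/w2.png

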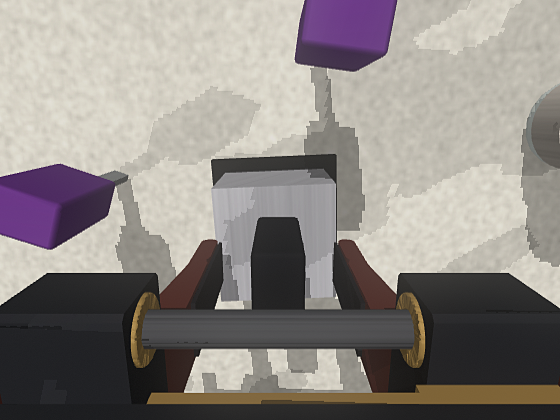

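```bash
python3 -m inch '[[[0,-0.004,0.001],[0,0,0],60],[[0,0,0],[0,0,0],15],[[0,0,0],[0,0,0],15],[[0,0,0],[0,0,0],15],[[0,0,0],[0,0,0],15],[[0,0,0],[0,0,0],15]]' 40
python3 -c "
from h import *
delta([.565,.134,.063],.047)"
```

```text
t: 4.05
tcp_pos: [0.5675, 0.1348, 0.0696]
orientation: [-0.0, 1.0, 0.021, 0.003]
wrist_force: [-2.3, -0.0, -0.5]
opening: 0.229
t 4.05 tcp [0.5675 0.1348 0.0696] shift [-0.0026  0.0007  0.0066] turn [-0.    -0.007 -0.004] F [-2.3 -0.  -0.5] M [-0.01  0.44  0.01] op 0.229
```

```bash
python3 -m inch '[[[-0.001,0,-0.01],[0,-0.005,0],15],[[0,0,-0.015],[0,0,0],15],[[0,0,-0.02],[0,0,0],15],[[0,0,-0.03],[0,0,0],15]]'
python3 -c "
from h import *
delta([.565,.134,.15],.047)"
```

```text
t: 4.45
tcp_pos: [0.564, 0.1342, 0.1455]
orientation: [0.001, 1.0, 0.021, -0.003]
wrist_force: [0.4, 0.0, -0.4]
opening: 0.222
t 4.45 tcp [0.564  0.1342 0.1455] shift [ 0.001   0.0002 -0.0045] turn [ 0.001  0.005 -0.004] F [ 0.4  0.  -0.4] M [ 0.   -0.08 -0.05] op 0.222
```

```bash
python3 -m inch '[[[0,0.01,-0.03],[0,0,0],15],[[0,0.04,-0.02],[0,0,0],15],[[0,0.045,0],[0,0,0],15],[[0,0.045,0],[0,0,0],15],[[0,0.045,0],[0,0,0],15],[[0,0.045,0],[0,0,0],15],[[0,0.045,0],[0,0,0],15],[[0,0.04,0],[0,0,0],15]]'
python3 -m inch '[[[0,0,0],[0,0,-0.145],15],[[0,0,0],[0,0,-0.14],15],[[0,0,0],[0,0,0],15]]'
python3 -c "
from h import *
delta([.577,-.212,.18],.33);snap('wrist','w3.png')"
```

```text
t: 5.25
tcp_pos: [0.5858, -0.1868, 0.2166]
orientation: [0.001, 1.0, 0.026, 0.01]
wrist_force: [0.5, 0.3, -0.4]
opening: 0.229
t: 5.55
tcp_pos: [0.5864, -0.1944, 0.2211]
orientation: [0.005, 0.986, 0.168, 0.012]
wrist_force: [0.1, -0.4, -1.2]
opening: 0.227
t 5.55 tcp [ 0.5864 -0.1944  0.2211] shift [-0.0156  0.0129  0.0409] turn [ 0.013 -0.023  0.008] F [ 0.1 -0.4 -1.2] M [-0.06 -0.09 -0.03] op 0.227
```

View pics/w3.png

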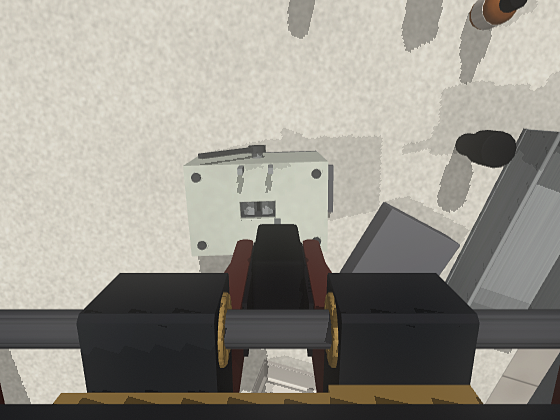

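Run:
```python
from h import *
c=load('w3.npy'); crop(c,178,138,338,258,5,'c_w3.png');crop(c,232,194,282,224,14,'c_w3b.png')
```

```text
(no output)
```

View pics/c_w3.png

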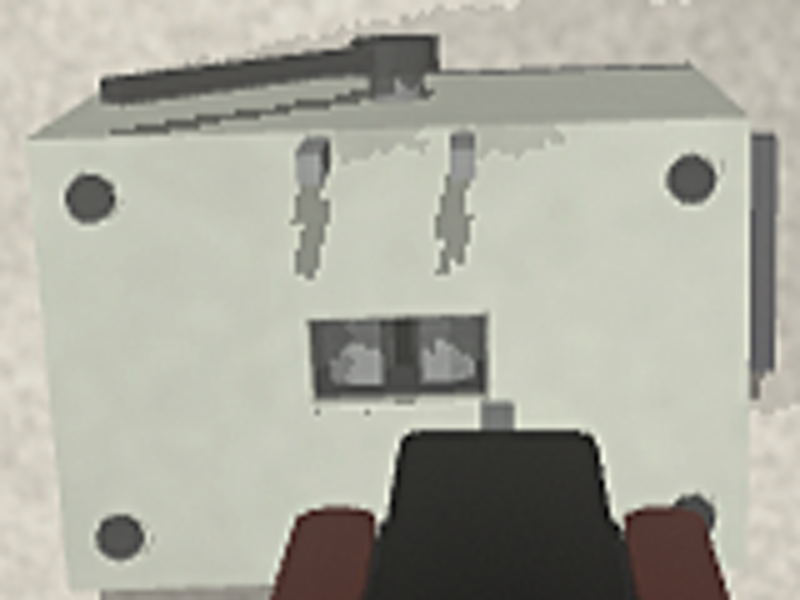

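View pics/c_w3b.png

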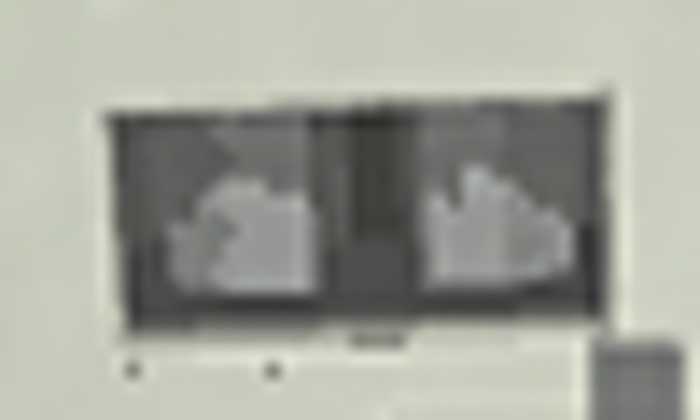

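Run:
```python
from h import *
c=load('w3.npy'); 
a=lambda p:[(x/5+178-.4,y/5+138-.4) for x,y in p]
b=lambda p:[(x/14+232-.46,y/14+194-.46) for x,y in p]
u,r=fit(c,a([(748,117),(70,590),(30,137)])+b([(607,97),(607,318),(125,332),(108,115)]),[(.06,.04),(-.06,-.04),(-.06,.04),(.015,.0075),(.015,-.0075),(-.015,-.0075),(-.015,.0075)],.081,(.57,-.2,.3))
print('unit',u,r)
ca,sa=np.cos(u[2]),np.sin(u[2])
Rm=np.array([[ca,-sa],[sa,ca]])
for x in (315,367,420):
    P=ray(c,*b([(x,220)])[0],.074); print('gap',x,Rm.T@(P[:2]-u[:2]))
for th in range(35,105,5):
    t=np.radians(th); lx=-.062*np.sin(t); w=Rm@[lx,.048]+u[:2]
    p=proj(c,[*w,.042+.062*np.cos(t)])[0]; print(th,np.round((p-[178-.4,138-.4])*5))
cam=-cv2.Rodrigues(np.array(c['rvec']))[0].T@np.array(c['tvec']).reshape(3);print(cam)
tp=get_obs(); 
# blade/handle visible: handle top front edge
for xx in (484,514): print(ray(c,*a([(xx,402)])[0],.15))
```

```text
unit [ 0.57719902 -0.21173032  0.36649468] [[ 0.7 -0.5]
 [-0.2 -0.4]
 [-0.9 -0.1]
 [-0.1 -0.2]
 [ 0.4  0.8]
 [-0.   1. ]
 [ 0.2 -0.4]]
gap 315 [-0.00332294 -0.00179887]
gap 367 [-7.62325960e-05 -1.90818618e-03]
gap 420 [ 0.00323454 -0.00201966]
35 [159.  93.]
40 [135.  91.]
45 [114.  89.]
50 [96. 86.]
55 [81. 84.]
60 [69. 81.]
65 [60. 78.]
70 [54. 75.]
75 [51. 72.]
80 [51. 68.]
85 [54. 65.]
90 [58. 62.]
95 [66. 59.]
100 [75. 56.]
[ 0.55903194 -0.12965122  0.38260552]
[ 0.58556708 -0.19498646  0.15      ]
[ 0.58934142 -0.1936842   0.15      ]
```

```bash
python3 -m inch '[[[-0.005,0.005,0],[0.013,-0.023,-0.015],15],[[0,0,0],[0,0,0],15]]'
python3 - <<'E'
from h import *
delta([.577,-.212,.18],.35);s=snap('scene','s3.png');crop(s,170,60,310,200,5,'c_s3.png')
u=[.577,-.212,.35];Rm=np.array([[np.cos(u[2]),-np.sin(u[2])],[np.sin(u[2]),np.cos(u[2])]])
q=load('scene0.npy')
for th in range(30,105,5):
    t=np.radians(th); w=Rm@[-.062*np.sin(t),.048]+u[:2]
    print(th,np.round((proj(q,[*w,.042+.062*np.cos(t)])[0]-[185-.4,115-.4])*6))
print('hub',(proj(q,[*(Rm@[0,.048]+u[:2]),.042])[0]-[185-.4,115-.4])*6)
tc=np.array(get_obs()['tcp_pos'])
for d in (0,.045,.05,.055,.06,.065): print(d,np.round((proj(s,tc-[0,0,d])[0]-[170-.4,60-.4])*5))
E
```

```text
t: 5.8
tcp_pos: [0.5836, -0.2, 0.2227]
orientation: [0.001, 0.985, 0.171, 0.001]
wrist_force: [-0.7, -0.2, -0.0]
opening: 0.226
t 5.8 tcp [ 0.5836 -0.2     0.2227] shift [-0.0103  0.0091  0.0427] turn [ 0.001 -0.001 -0.006] F [-0.7 -0.2 -0. ] M [-0.05 -0.09  0.02] op 0.226
30 [439. 138.]
35 [448. 140.]
40 [456. 143.]
45 [464. 147.]
50 [471. 152.]
55 [477. 159.]
60 [482. 166.]
65 [487. 175.]
70 [491. 184.]
75 [494. 195.]
80 [496. 206.]
85 [498. 218.]
90 [498. 230.]
95 [498. 243.]
100 [497. 256.]
hub [385.04759443 308.8921952 ]
0 [282. 110.]
0.045 [290. 220.]
0.05 [290. 231.]
0.055 [291. 243.]
0.06 [292. 254.]
0.065 [293. 266.]
```

View pics/c_s3.png

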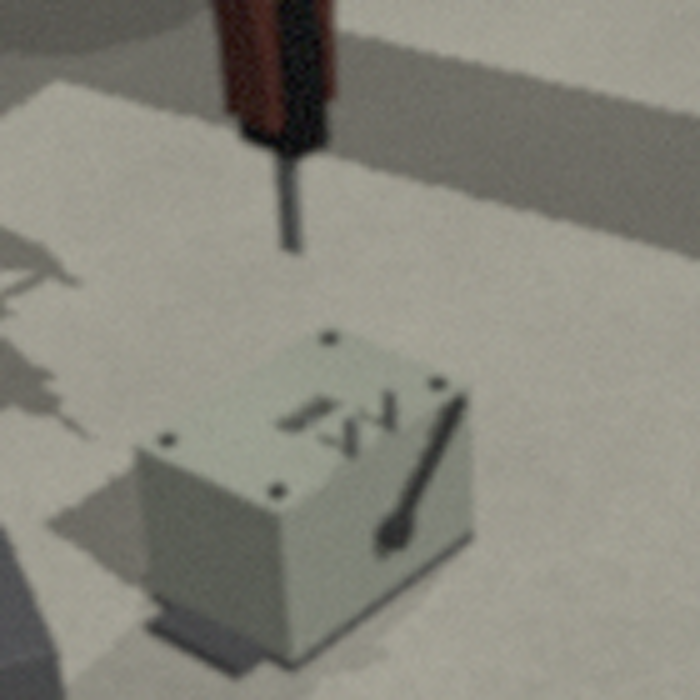

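The pointer leans about 46° (tip at scene crop (463,148) in the first picture). The wrist picture shows a tooth gap at the middle of the slot. The blade tip is about 59 mm below the TCP. Next I'll go over the slot with the tip still above the box.

```bash
python3 -m inch '[[[-0.006,0.005,0.02],[0,0,-0.006],15],[[-0.004,0.004,0.02],[0,0,0],15],[[0,0,0],[0,0,0],15],[[0,0,0],[0,0,0],15]]'
python3 - <<'E'
from h import *
delta([.5768,-.212,.149],.35);c=snap('wrist','w4.png');crop(c,210,120,350,260,5,'c_w4.png')
s=snap('scene','s4.png');crop(s,170,80,290,200,6,'c_s4.png')
tc=np.array(get_obs()['tcp_pos']);tc=tc-[0,0,.059]
print(proj(s,[tc,[.5768,-.212,.081]]))
E
```

```text
t: 6.25
tcp_pos: [0.5785, -0.2094, 0.1838]
orientation: [0.001, 0.985, 0.171, 0.003]
wrist_force: [0.3, 0.2, 0.0]
opening: 0.222
t 6.25 tcp [ 0.5785 -0.2094  0.1838] shift [-0.0027  0.0018  0.0348] turn [ 0.003 -0.006 -0.006] F [0.3 0.2 0. ] M [ 0.01 -0.11 -0.02] op 0.222
[[229.10396952 124.443456  ]
 [230.64712358 142.24178022]]
```

View pics/w4.png

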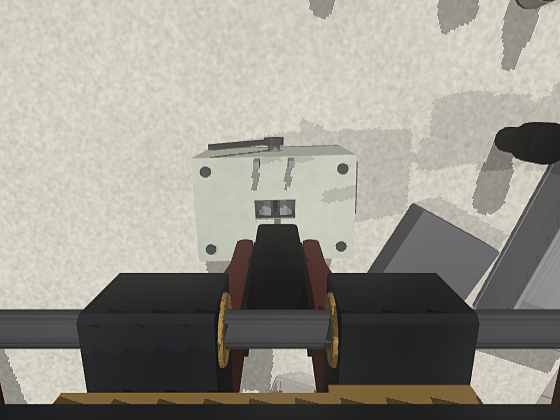

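View pics/c_s4.png

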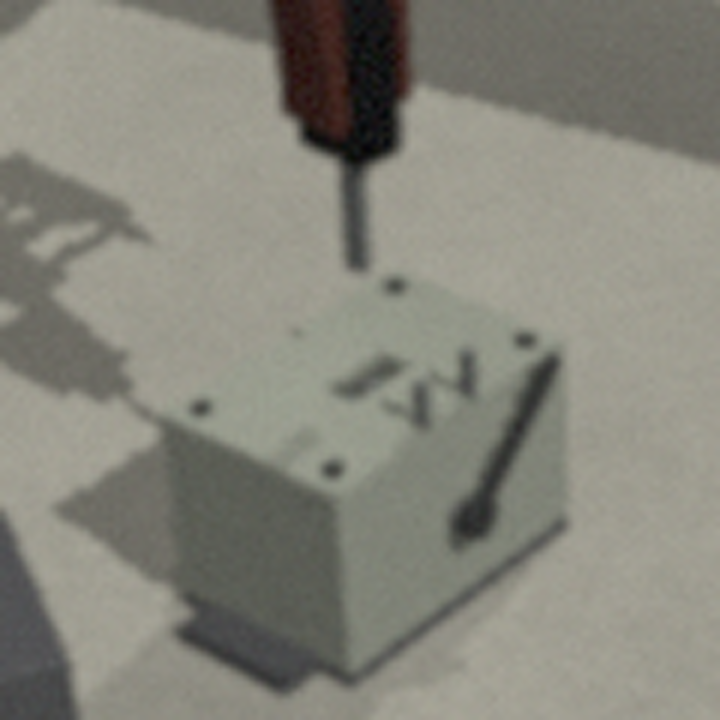

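```bash
python3 -m inch '[[[-0.002,0.002,0.018],[0.002,-0.005,-0.005],15],[[-0.001,0,0.012],[0,0,0],15],[[0,0,0],[0,0,0],15]]'
python3 - <<'E'
from h import *
delta([.5768,-.212,.149],.35);c=snap('wrist','w5.png');crop(c,215,130,345,240,6,'c_w5.png')
s=snap('scene','s5.png');crop(s,190,90,290,180,8,'c_s5.png')
E
```

```text
t: 6.65
tcp_pos: [0.5777, -0.2123, 0.1536]
orientation: [0.002, 0.985, 0.174, 0.002]
wrist_force: [-0.2, 0.6, -0.8]
opening: 0.228
t 6.65 tcp [ 0.5777 -0.2123  0.1536] shift [-0.0008 -0.0006  0.0045] turn [ 0.004 -0.003  0.   ] F [-0.2  0.6 -0.8] M [ 0.03 -0.09  0.04] op 0.228
```

View pics/c_w5.png

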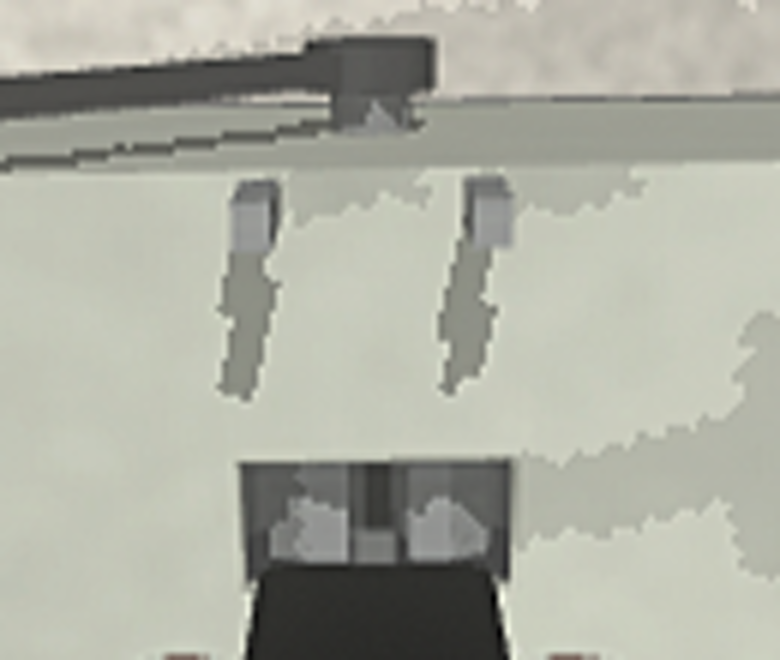

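View pics/c_s5.png

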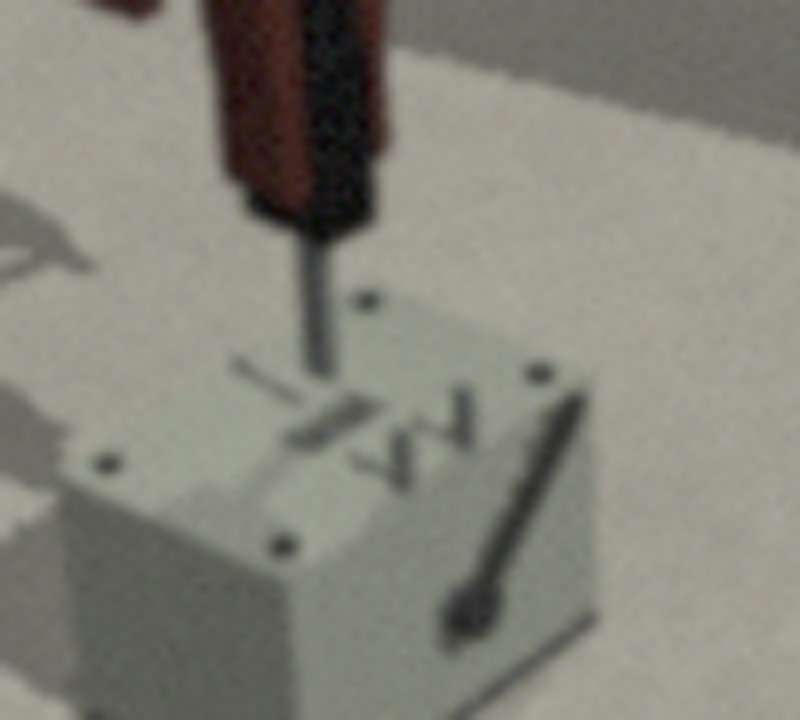

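```bash
python3 -m inch '[[[-0.0005,0,0.008],[0.003,-0.003,0],15],[[0,0,0.006],[0,0,0],15],[[0,0,0],[0,0,0],15]]'
python3 - <<'E'
from h import *
delta([.577,-.212,.125],.35);c=snap('wrist','w6.png');crop(c,215,130,345,240,6,'c_w6.png')
E
```

```text
t: 7.05
tcp_pos: [0.5785, -0.213, 0.1402]
orientation: [0.001, 0.985, 0.174, 0.001]
wrist_force: [0.1, 0.7, -1.4]
opening: 0.228
t 7.05 tcp [ 0.5785 -0.213   0.1402] shift [-0.0011 -0.0015  0.0152] turn [ 0.002 -0.002  0.   ] F [ 0.1  0.7 -1.4] M [ 0.03 -0.09  0.02] op 0.228
```

View pics/c_w6.png

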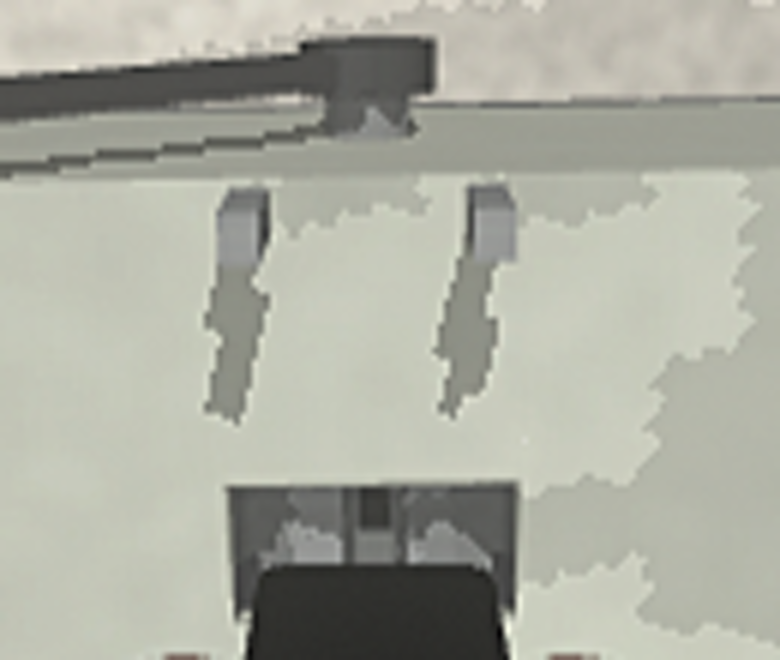

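```bash
python3 -m inch '[[[-0.0005,-0.001,0.003],[0.002,-0.002,0],15],[[0,0,0.004],[0,0,0],15]]'
python3 -c "
from h import *
delta([.577,-.212,.125],.35)"
python3 -m inch '[[[0,0,0.004],[0,0,0],15],[[0,0,0.003],[0,0,0],15]]'
python3 - <<'E'
from h import *
delta([.577,-.212,.125],.35);c=snap('wrist','w7.png');crop(c,215,130,345,240,6,'c_w7.png')
E
```

```text
t: 7.3
tcp_pos: [0.5783, -0.2124, 0.1339]
orientation: [0.001, 0.985, 0.174, 0.001]
wrist_force: [-0.8, 0.0, -1.0]
opening: 0.227
t 7.3 tcp [ 0.5783 -0.2124  0.1339] shift [-0.0011 -0.0009  0.0089] turn [ 0.001 -0.001  0.   ] F [-0.8  0.  -1. ] M [-0.05 -0.09  0.01] op 0.227
t: 7.5
tcp_pos: [0.5784, -0.2125, 0.1264]
orientation: [0.001, 0.985, 0.174, 0.001]
wrist_force: [-0.4, 0.6, -1.1]
opening: 0.226
t 7.5 tcp [ 0.5784 -0.2125  0.1264] shift [-0.0011 -0.0009  0.0014] turn [ 0.001 -0.001  0.   ] F [-0.4  0.6 -1.1] M [-0.03 -0.07 -0.01] op 0.226
```

View pics/c_w7.png

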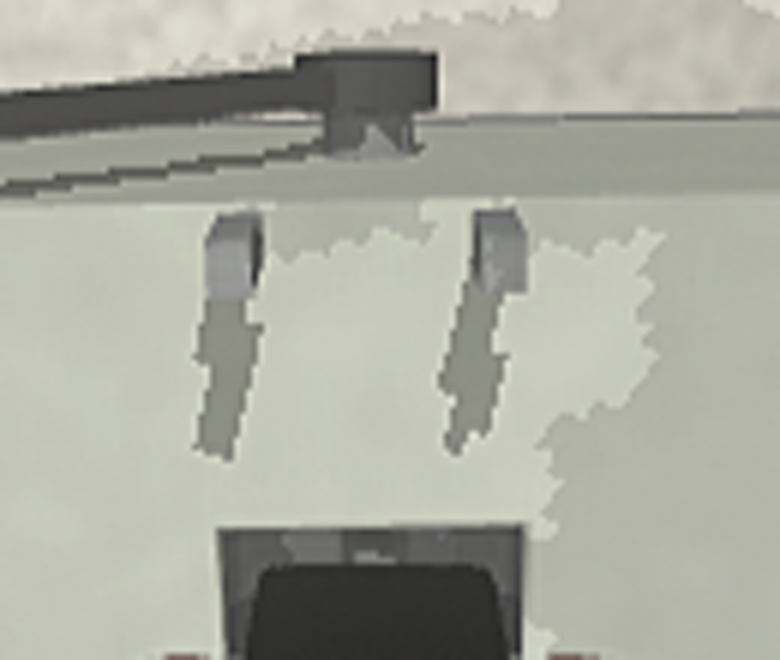

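```bash
cat >> h.py <<'E'
def loc(x0=.5784,y0=-.2125,yaw=.35):
    o=get_obs(); d=np.array(o['tcp_pos'])[:2]-[x0,y0]; c,s=np.cos(yaw),np.sin(yaw); f=np.array(o['wrist_force'])
    print('t',round(o['t'],2),'ux %.1f uy %.1f tip %.1f mm'%((c*d[0]+s*d[1])*1e3,(-s*d[0]+c*d[1])*1e3,(o['tcp_pos'][2]-.059)*1e3),'Fu',np.round([c*f[0]+s*f[1],-s*f[0]+c*f[1],f[2]],1),'M',np.round(o['torque'],2)); delta([o['tcp_pos'][0],o['tcp_pos'][1],o['tcp_pos'][2]],yaw,o)
E
python3 -m inch '[[[0.002,0,0.001],[0,0,0],15],[[0.002,0,0],[0,0,0],15]]'
python3 -c "
from h import *
loc()"
python3 -m inch '[[[0.002,0,0],[0,0,0],15]]'
python3 -c "
from h import *
loc()"
```

```text
t: 7.75
tcp_pos: [0.5808, -0.2112, 0.1244]
orientation: [0.0, 0.985, 0.174, -0.001]
wrist_force: [-4.7, -3.5, 0.1]
opening: 0.224
t 7.75 ux 2.7 uy 0.4 tip 65.4 mm Fu [-5.7 -1.7  0.1] M [-0.65  0.98 -0.02]
t 7.75 tcp [ 0.5808 -0.2112  0.1244] shift [0. 0. 0.] turn [0.    0.002 0.   ] F [-4.7 -3.5  0.1] M [-0.65  0.98 -0.02] op 0.224
t: 7.85
tcp_pos: [0.5818, -0.2108, 0.1242]
orientation: [0.0, 0.985, 0.174, -0.002]
wrist_force: [-4.2, -2.9, 0.4]
opening: 0.225
t 7.85 ux 3.8 uy 0.4 tip 65.2 mm Fu [-5.  -1.3  0.4] M [-0.73  0.94 -0.06]
t 7.85 tcp [ 0.5818 -0.2108  0.1242] shift [0. 0. 0.] turn [-0.     0.004  0.001] F [-4.2 -2.9  0.4] M [-0.73  0.94 -0.06] op 0.225
```

```bash
python3 -m inch '[[[0.003,0,-0.0005],[0,0.004,0],15],[[0.003,0,-0.0005],[0,0.002,0],15]]'
python3 -c "
from h import *
loc()"
python3 -m inch '[[[0.003,0,0],[0,0.002,0],15]]'
python3 - <<'E'
from h import *
loc();c=snap('wrist','w8.png');crop(c,195,130,345,240,5,'c_w8.png')
s=snap('scene','s8.png');crop(s,190,90,290,180,8,'c_s8.png')
E
```

```text
t: 8.05
tcp_pos: [0.5843, -0.2095, 0.1238]
orientation: [-0.001, 0.985, 0.175, -0.003]
wrist_force: [-6.1, -3.3, -3.6]
opening: 0.225
t 8.05 ux 6.6 uy 0.8 tip 64.8 mm Fu [-6.9 -1.  -3.6] M [-1.01  1.16  0.02]
t 8.05 tcp [ 0.5843 -0.2095  0.1238] shift [0. 0. 0.] turn [-0.002  0.005  0.002] F [-6.1 -3.3 -3.6] M [-1.01  1.16  0.02] op 0.225
t: 8.15
tcp_pos: [0.5857, -0.2089, 0.1233]
orientation: [-0.001, 0.985, 0.175, -0.004]
wrist_force: [-4.4, -4.7, -1.5]
opening: 0.227
t 8.15 ux 8.1 uy 0.9 tip 64.3 mm Fu [-5.7 -2.9 -1.5] M [-1.02  1.09 -0.01]
t 8.15 tcp [ 0.5857 -0.2089  0.1233] shift [0. 0. 0.] turn [-0.003  0.007  0.002] F [-4.4 -4.7 -1.5] M [-1.02  1.09 -0.01] op 0.227
```

View pics/c_w8.png

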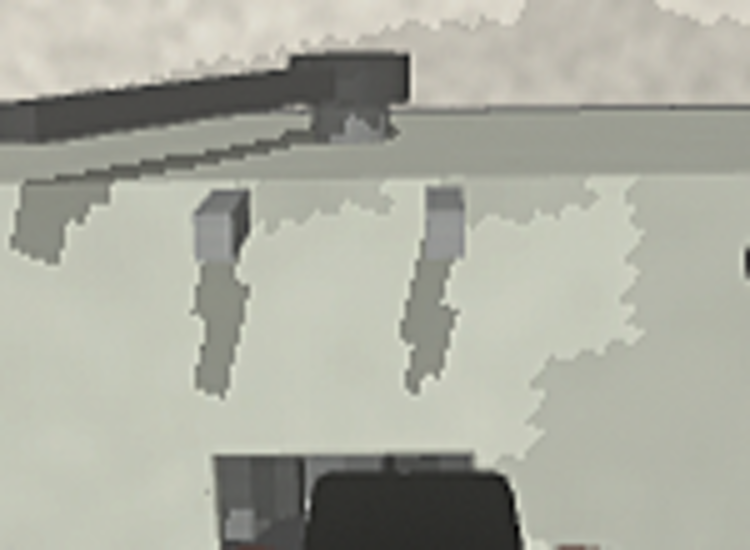

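View pics/c_s8.png

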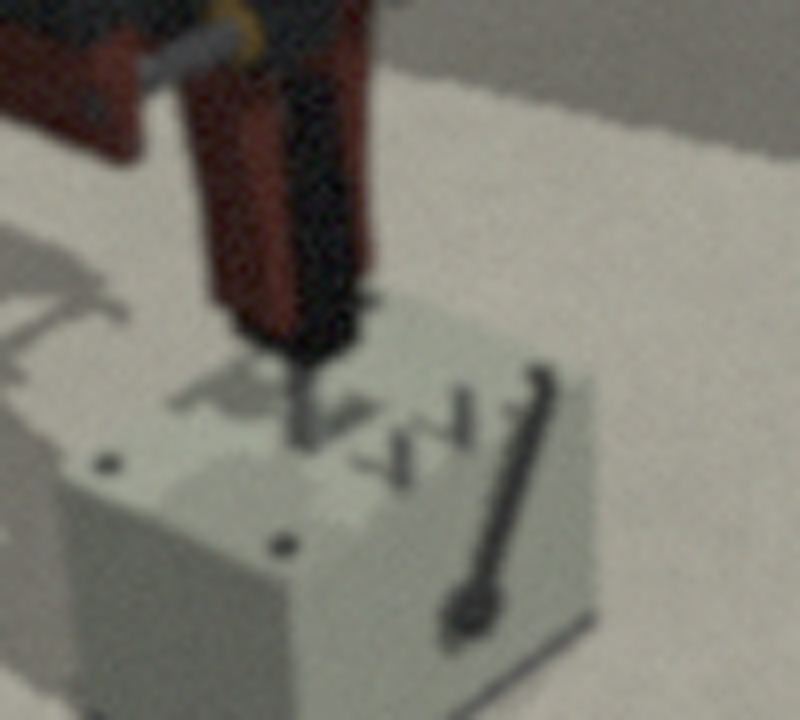

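```bash
python3 -m inch '[[[0.002,0.001,-0.002],[0.003,0.007,0.002],15],[[0.0025,0,-0.001],[0,0.004,0],15]]'
python3 - <<'E'
from h import *
loc();c=snap('wrist','w9.png');crop(c,195,130,345,240,5,'c_w9.png')
s=snap('scene','s9.png');crop(s,190,90,290,180,8,'c_s9.png')
E
```

```text
t: 8.45
tcp_pos: [0.5867, -0.2084, 0.1244]
orientation: [-0.004, 0.985, 0.175, -0.002]
wrist_force: [-5.6, -4.3, -2.6]
opening: 0.224
t 8.45 ux 9.2 uy 1.0 tip 65.4 mm Fu [-6.7 -2.1 -2.6] M [-1.    1.15  0.07]
t 8.45 tcp [ 0.5867 -0.2084  0.1244] shift [0. 0. 0.] turn [-0.009  0.003  0.001] F [-5.6 -4.3 -2.6] M [-1.    1.15  0.07] op 0.224
```

View pics/c_w9.png

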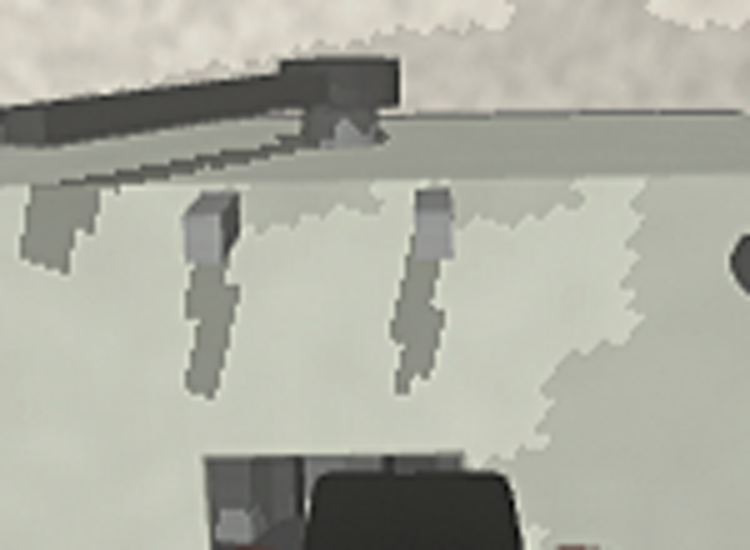

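View pics/c_s9.png

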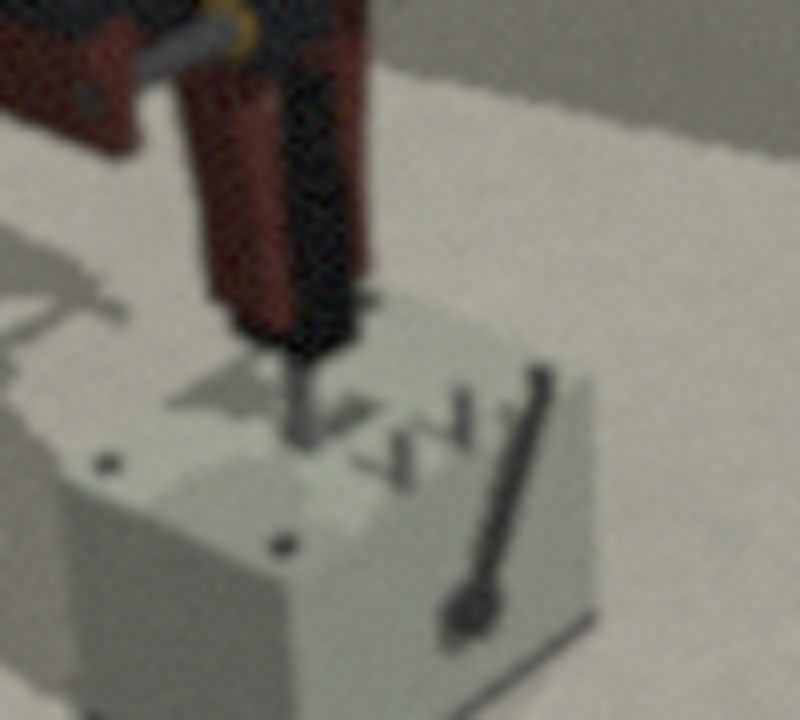

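```bash
python3 -m inch '[[[0.0025,0.0012,-0.001],[-0.009,0.004,0],15],[[0.0025,0,-0.0005],[0,0.003,0],15]]'
python3 - <<'E'
from h import *
loc();c=snap('wrist','w10.png');crop(c,195,130,345,240,5,'c_w10.png')
s=snap('scene','s10.png');crop(s,190,90,290,180,8,'c_s10.png')
u=[.577,-.212,.35];Rm=np.array([[np.cos(u[2]),-np.sin(u[2])],[np.sin(u[2]),np.cos(u[2])]])
for th in range(-15,50,5):
    t=np.radians(th); w=Rm@[-.062*np.sin(t),.048]+u[:2]
    print(th,np.round((proj(s,[*w,.042+.062*np.cos(t)])[0]-[190-.4,90-.4])*8))
E
```

```text
t: 8.75
tcp_pos: [0.5878, -0.2076, 0.124]
orientation: [-0.002, 0.985, 0.175, -0.003]
wrist_force: [-5.2, -4.4, -2.2]
opening: 0.226
t 8.75 ux 10.5 uy 1.4 tip 65.0 mm Fu [-6.4 -2.3 -2.2] M [-1.09  1.08  0.03]
t 8.75 tcp [ 0.5878 -0.2076  0.124 ] shift [0. 0. 0.] turn [-0.004  0.005  0.001] F [-5.2 -4.4 -2.2] M [-1.09  1.08  0.03] op 0.226
-15 [422. 443.]
-10 [436. 430.]
-5 [450. 419.]
0 [465. 408.]
5 [479. 400.]
10 [493. 393.]
15 [507. 388.]
20 [520. 385.]
25 [533. 384.]
30 [546. 384.]
35 [557. 387.]
40 [568. 390.]
45 [578. 396.]
```

View pics/c_w10.png

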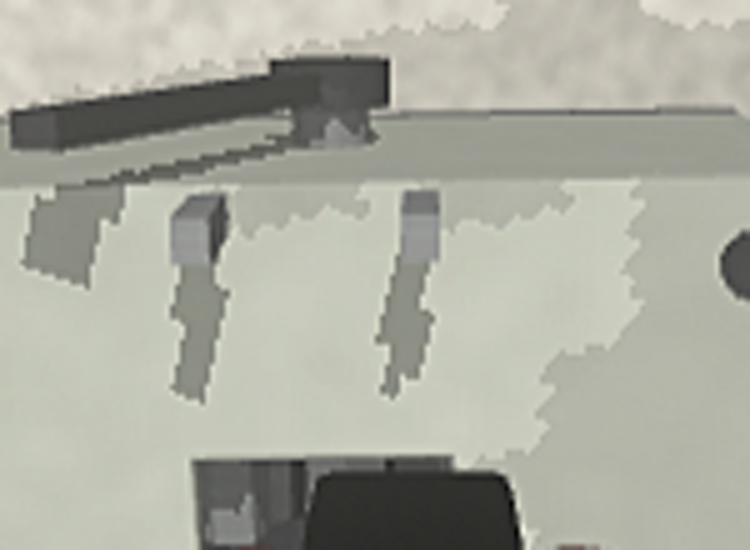

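View pics/c_s10.png

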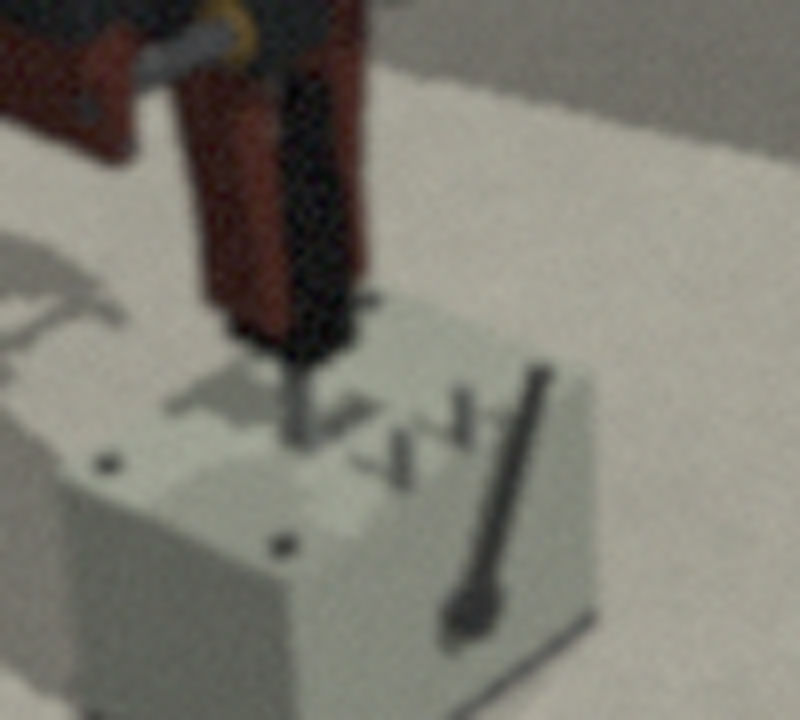

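```bash
python3 -m inch '[[[-0.0007,0.001,-0.005],[-0.004,0.004,0],15],[[0,0.0005,-0.006],[0,0,0],15],[[0,0,-0.003],[0,0,0],15]]'
python3 -c "
from h import *
loc()"
```

```text
t: 9.15
tcp_pos: [0.5888, -0.2091, 0.1389]
orientation: [-0.0, 0.985, 0.175, 0.001]
wrist_force: [-0.2, 0.5, 0.1]
opening: 0.225
t 9.15 ux 10.9 uy -0.4 tip 79.9 mm Fu [-0.1  0.5  0.1] M [-0.03 -0.08 -0.03]
t 9.15 tcp [ 0.5888 -0.2091  0.1389] shift [0. 0. 0.] turn [-0.    -0.001  0.001] F [-0.2  0.5  0.1] M [-0.03 -0.08 -0.03] op 0.225
```

```bash
python3 -m inch '[[[-0.005,0,0.0005],[0,0,0],15],[[-0.005,0,0.0005],[0,0,0],15],[[-0.004,0,0],[0,0,0],15],[[0,0,0],[0,0,0],15]]'
python3 - <<'E'
from h import *
loc();c=snap('wrist','w11.png');crop(c,215,130,345,240,6,'c_w11.png')
s=snap('scene','s11.png');crop(s,190,90,290,180,8,'c_s11.png')
E
```

```text
t: 9.55
tcp_pos: [0.5758, -0.2144, 0.1394]
orientation: [0.001, 0.985, 0.175, 0.002]
wrist_force: [-0.5, -0.8, -0.8]
opening: 0.23
t 9.55 ux -3.1 uy -0.8 tip 80.4 mm Fu [-0.8 -0.5 -0.8] M [-0.03 -0.11 -0.04]
t 9.55 tcp [ 0.5758 -0.2144  0.1394] shift [0. 0. 0.] turn [ 0.002 -0.004  0.001] F [-0.5 -0.8 -0.8] M [-0.03 -0.11 -0.04] op 0.23
```

View pics/c_w11.png

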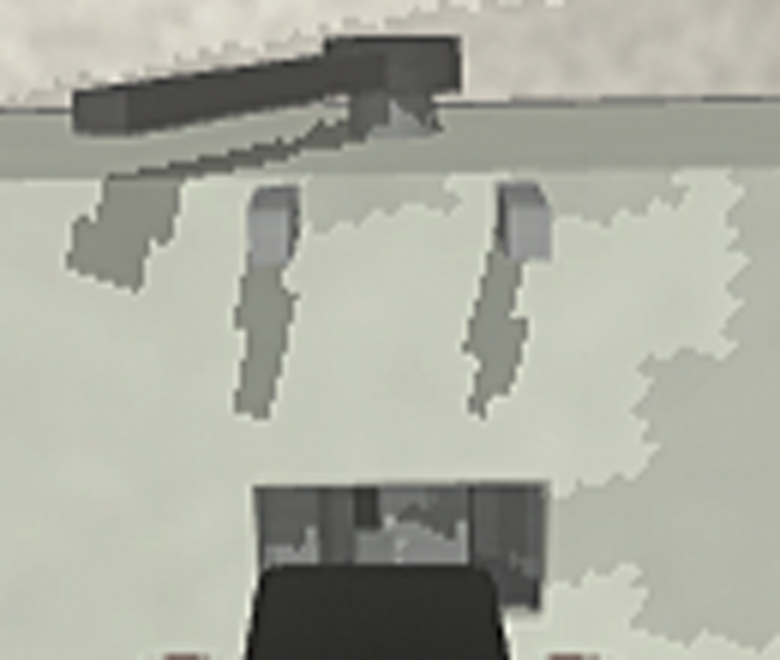

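View pics/c_s11.png

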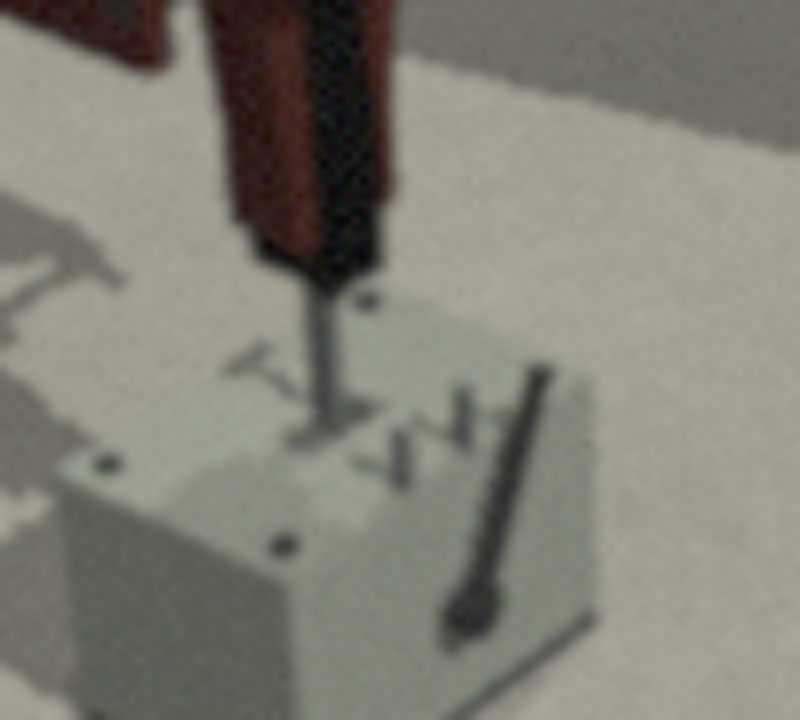

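```bash
python3 -m inch '[[[-0.0018,-0.0005,0.002],[0.002,-0.003,0],15],[[0,0,0.001],[0,0,0],15]]'
python3 - <<'E'
from h import *
loc();c=snap('wrist','w12.png');crop(c,245,205,305,235,13,'c_w12.png')
E
```

```text
t: 9.85
tcp_pos: [0.5745, -0.2144, 0.1362]
orientation: [-0.0, 0.985, 0.175, 0.001]
wrist_force: [0.1, -0.3, -0.9]
opening: 0.225
t 9.85 ux -4.4 uy -0.5 tip 77.2 mm Fu [-0.  -0.3 -0.9] M [-0.   -0.09  0.03]
t 9.85 tcp [ 0.5745 -0.2144  0.1362] shift [0. 0. 0.] turn [-0.    -0.002  0.001] F [ 0.1 -0.3 -0.9] M [-0.   -0.09  0.03] op 0.225
```

View pics/c_w12.png

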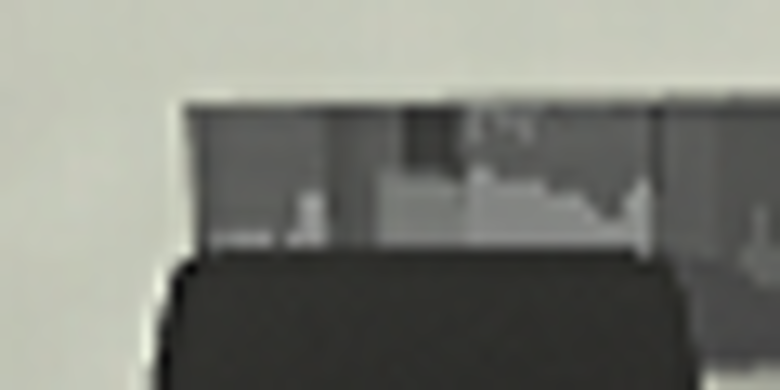

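```bash
python3 -m inch '[[[-0.0009,0,0.002],[0,-0.002,0],15],[[0,0,0.002],[0,0,0],15]]'
python3 - <<'E'
from h import *
loc()
E
python3 -m inch '[[[0,0,0.002],[0,0,0],15]]'
python3 - <<'E'
from h import *
loc()
E
```

```text
t: 10.1
tcp_pos: [0.5739, -0.2148, 0.1319]
orientation: [0.0, 0.985, 0.175, -0.0]
wrist_force: [0.2, 1.2, -0.7]
opening: 0.229
t 10.1 ux -5.0 uy -0.6 tip 72.9 mm Fu [ 0.6  1.1 -0.7] M [-0.02 -0.08 -0.03]
t 10.1 tcp [ 0.5739 -0.2148  0.1319] shift [0. 0. 0.] turn [0.    0.    0.001] F [ 0.2  1.2 -0.7] M [-0.02 -0.08 -0.03] op 0.229
t: 10.2
tcp_pos: [0.5739, -0.2147, 0.1296]
orientation: [0.0, 0.985, 0.175, -0.0]
wrist_force: [1.2, 0.3, -0.9]
opening: 0.227
t 10.2 ux -5.0 uy -0.5 tip 70.6 mm Fu [ 1.3 -0.1 -0.9] M [-0.02 -0.12 -0.04]
t 10.2 tcp [ 0.5739 -0.2147  0.1296] shift [0. 0. 0.] turn [0.    0.    0.001] F [ 1.2  0.3 -0.9] M [-0.02 -0.12 -0.04] op 0.227
```

```bash
python3 -m inch '[[[0,0,0.0025],[0,0,0],15],[[0,0,0.0015],[0,0,0],15]]'
python3 -c "
from h import *
loc()"
python3 -m inch '[[[0.003,0,0],[0,0.001,0],15],[[0.003,0,-0.0005],[0,0.003,0],15],[[0.003,0,-0.0005],[0,0.004,0],15]]'
python3 -c "
from h import *
loc()"
```

```text
t: 10.4
tcp_pos: [0.5738, -0.2146, 0.125]
orientation: [-0.0, 0.985, 0.175, -0.0]
wrist_force: [-0.7, 0.3, 0.1]
opening: 0.23
t 10.4 ux -5.0 uy -0.4 tip 66.0 mm Fu [-0.6  0.5  0.1] M [-0.02 -0.13 -0.05]
t 10.4 tcp [ 0.5738 -0.2146  0.125 ] shift [0. 0. 0.] turn [-0.     0.001  0.001] F [-0.7  0.3  0.1] M [-0.02 -0.13 -0.05] op 0.23
t: 10.7
tcp_pos: [0.5798, -0.2119, 0.1247]
orientation: [-0.001, 0.985, 0.175, 0.0]
wrist_force: [-3.5, -4.1, -4.5]
opening: 0.229
t 10.7 ux 1.5 uy 0.1 tip 65.7 mm Fu [-4.7 -2.6 -4.5] M [-0.82  0.91  0.03]
t 10.7 tcp [ 0.5798 -0.2119  0.1247] shift [0. 0. 0.] turn [-0.002 -0.001  0.002] F [-3.5 -4.1 -4.5] M [-0.82  0.91  0.03] op 0.229
```

```bash
python3 -m inch '[[[0.003,0.0005,-0.0008],[-0.002,0.003,0],15],[[0.003,0.0003,-0.0008],[0,0.003,0],15]]'
python3 - <<'E'
from h import *
loc();c=snap('wrist','w13.png');crop(c,215,130,345,240,6,'c_w13.png')
s=snap('scene','s13.png');crop(s,190,90,290,180,8,'c_s13.png')
E
```

```text
t: 10.9
tcp_pos: [0.5826, -0.2104, 0.1245]
orientation: [-0.002, 0.984, 0.176, 0.0]
wrist_force: [-4.9, -4.2, -4.3]
opening: 0.226
t 10.9 ux 4.7 uy 0.5 tip 65.5 mm Fu [-6.  -2.3 -4.3] M [-0.9   1.17 -0.01]
t 10.9 tcp [ 0.5826 -0.2104  0.1245] shift [0. 0. 0.] turn [-0.003 -0.001  0.003] F [-4.9 -4.2 -4.3] M [-0.9   1.17 -0.01] op 0.226
```

View pics/c_w13.png

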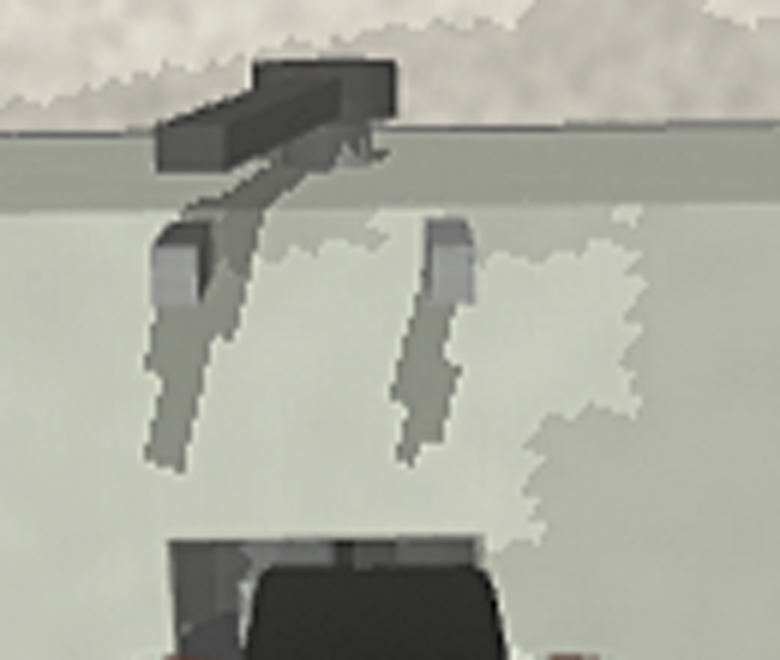

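View pics/c_s13.png

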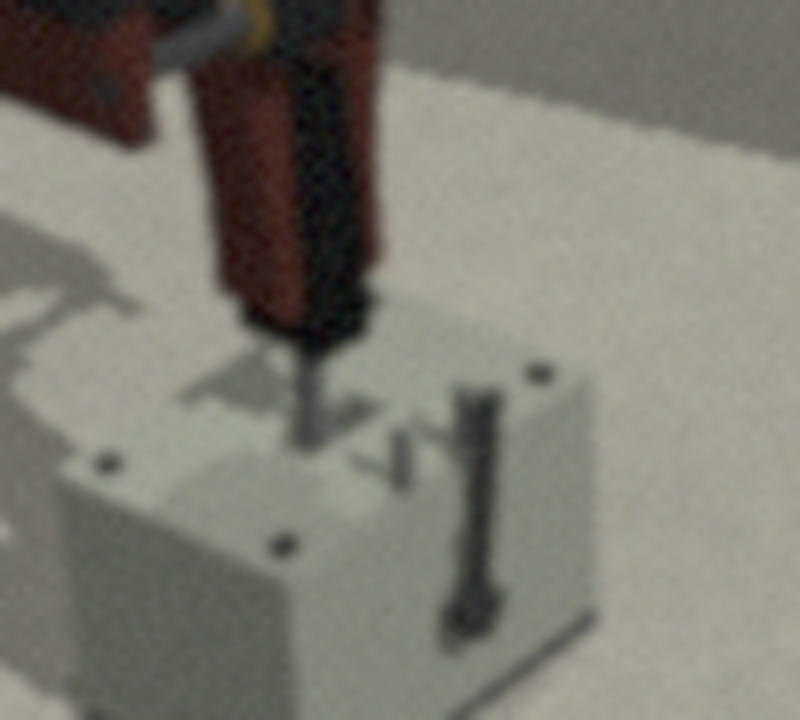

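```bash
cat >> h.py <<'E'
def ptr(f,x0,y0,k,u,ths):
    c=load(f);Rm=np.array([[np.cos(u[2]),-np.sin(u[2])],[np.sin(u[2]),np.cos(u[2])]])
    P=lambda x,y,z:np.round((proj(c,[*(Rm@[x,y]+u[:2]),z])[0]-[x0-.4,y0-.4])*k)
    print('posts base in',P(-.01,.038,.081),P(.01,.038,.081),'top in',P(-.01,.038,.099),P(.01,.038,.099),'hub',P(0,.048,.042),'slotcorners',P(-.015,.0075,.081),P(.015,.0075,.081))
    for th in ths:
        t=np.radians(th); print(th,P(-.062*np.sin(t),.048,.042+.062*np.cos(t)))
E
python3 - <<'E'
from h import *
ptr('w13.npy',215,130,6,[.577,-.212,.35],range(-10,25,3))
ptr('s13.npy',190,90,8,[.577,-.212,.35],range(-10,25,3))
E
```

```text
posts base in [217. 227.] [429. 228.] top in [202. 257.] [433. 257.] hub [331.  88.] slotcorners [170. 538.] [477. 539.]
-10 [445. 146.]
-7 [407. 146.]
-4 [368. 147.]
-1 [329. 147.]
2 [290. 146.]
5 [251. 146.]
8 [213. 145.]
11 [175. 145.]
14 [138. 144.]
17 [102. 143.]
20 [ 67. 141.]
23 [ 33. 140.]
posts base in [464. 455.] [412. 489.] top in [461. 395.] [409. 429.] hub [473. 612.] slotcorners [388. 406.] [310. 456.]
-10 [436. 430.]
-7 [445. 423.]
-4 [453. 416.]
-1 [462. 410.]
2 [470. 405.]
5 [479. 400.]
8 [487. 396.]
11 [496. 392.]
14 [504. 389.]
17 [512. 387.]
20 [520. 385.]
23 [528. 384.]
```

```bash
python3 -m inch '[[[0.0028,0.0005,-0.0008],[-0.003,0.002,0],15],[[0.0025,0.0003,-0.0008],[0,0.003,0],15]]'
python3 - <<'E'
from h import *
loc();c=snap('wrist','w14.png');crop(c,215,130,345,240,6,'c_w14.png')
ptr('w14.npy',215,130,6,[.577,-.212,.35],range(-6,14,2))
E
```

```text
t: 11.2
tcp_pos: [0.5847, -0.2092, 0.1243]
orientation: [-0.002, 0.984, 0.176, -0.001]
wrist_force: [-6.5, -4.1, -3.8]
opening: 0.224
t 11.2 ux 7.0 uy 0.9 tip 65.3 mm Fu [-7.5 -1.6 -3.8] M [-0.92  1.18  0.02]
t 11.2 tcp [ 0.5847 -0.2092  0.1243] shift [0. 0. 0.] turn [-0.004  0.001  0.003] F [-6.5 -4.1 -3.8] M [-0.92  1.18  0.02] op 0.224
posts base in [192. 232.] [404. 233.] top in [175. 262.] [407. 263.] hub [311.  93.] slotcorners [147. 543.] [453. 544.]
-6 [366. 152.]
-4 [340. 152.]
-2 [314. 152.]
0 [288. 152.]
2 [262. 152.]
4 [236. 152.]
6 [210. 151.]
8 [185. 151.]
10 [160. 150.]
12 [135. 150.]
```

View pics/c_w14.png

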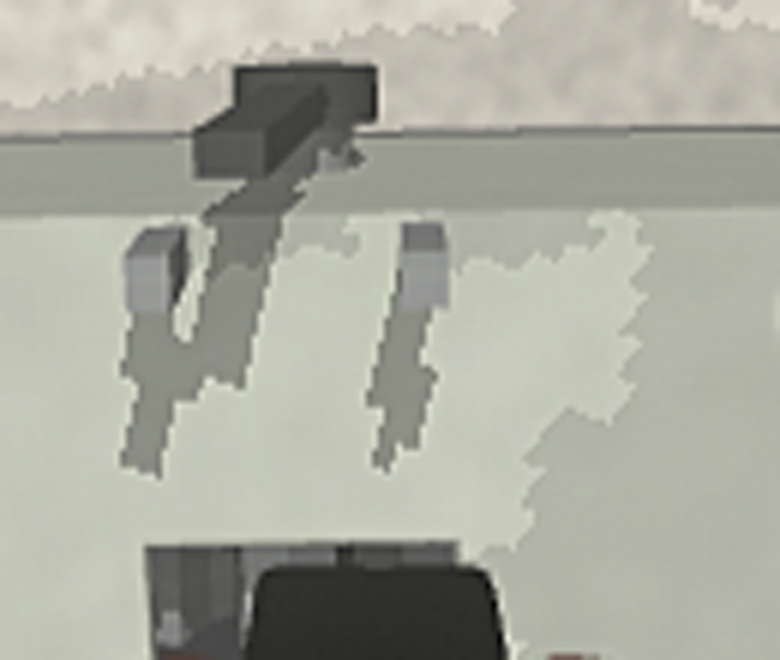

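```bash
python3 -m inch '[[[0.0024,0.0005,-0.0008],[-0.003,0.002,0],15],[[0.0016,0.0003,-0.0008],[0,0.002,0],15]]'
python3 - <<'E'
from h import *
loc();c=snap('wrist','w15.png');crop(c,215,130,345,240,6,'c_w15.png')
ptr('w15.npy',215,130,6,[.577,-.212,.35],range(-6,8,2))
E
```

```text
t: 11.45
tcp_pos: [0.5857, -0.2086, 0.1242]
orientation: [-0.002, 0.984, 0.176, -0.002]
wrist_force: [-4.4, -4.1, -3.1]
opening: 0.23
t 11.45 ux 8.2 uy 1.2 tip 65.2 mm Fu [-5.6 -2.3 -3.1] M [-0.9   1.04 -0.03]
t 11.45 tcp [ 0.5857 -0.2086  0.1242] shift [0. 0. 0.] turn [-0.004  0.003  0.004] F [-4.4 -4.1 -3.1] M [-0.9   1.04 -0.03] op 0.23
posts base in [181. 235.] [393. 236.] top in [163. 265.] [394. 266.] hub [302.  95.] slotcorners [136. 545.] [442. 547.]
-6 [353. 156.]
-4 [327. 156.]
-2 [301. 156.]
0 [275. 156.]
2 [249. 155.]
4 [223. 155.]
6 [197. 155.]
```

View pics/c_w15.png

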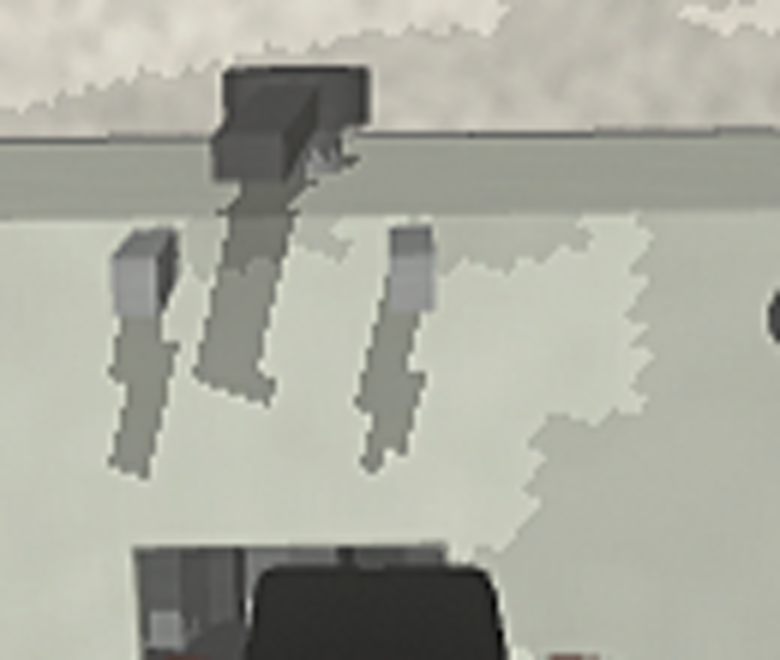

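```bash
python3 -m inch '[[[0.0020,0.0005,-0.0008],[-0.003,0.003,0],15],[[0.0012,0,-0.0005],[0,0.002,0],15]]'
python3 - <<'E'
from h import *
loc();c=snap('wrist','w16.png');crop(c,215,130,345,240,6,'c_w16.png')
ptr('w16.npy',215,130,6,[.577,-.212,.35],range(-6,8,2))
E
```

```text
t: 11.7
tcp_pos: [0.5862, -0.2081, 0.1241]
orientation: [-0.001, 0.984, 0.176, -0.002]
wrist_force: [-4.8, -4.5, -1.7]
opening: 0.223
t 11.7 ux 8.9 uy 1.4 tip 65.1 mm Fu [-6.1 -2.6 -1.7] M [-1.03  0.88 -0.  ]
t 11.7 tcp [ 0.5862 -0.2081  0.1241] shift [0. 0. 0.] turn [-0.004  0.004  0.005] F [-4.8 -4.5 -1.7] M [-1.03  0.88 -0.  ] op 0.223
posts base in [175. 238.] [387. 239.] top in [156. 268.] [387. 269.] hub [297.  97.] slotcorners [130. 548.] [436. 550.]
-6 [346. 159.]
-4 [320. 159.]
-2 [294. 159.]
0 [268. 159.]
2 [242. 158.]
4 [216. 158.]
6 [190. 158.]
```

View pics/c_w16.png

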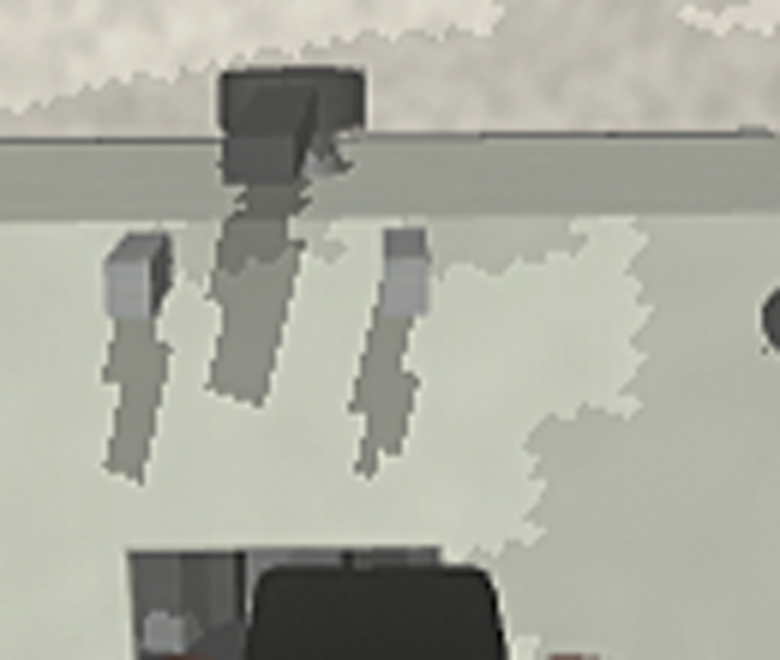

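The pointer's end face is at crop (260,160), where upright projects to (268,159). It is within about 1° of upright and midway between the posts. I'll withdraw straight up.

```bash
python3 -m inch '[[[-0.0008,0.001,-0.005],[-0.004,0.003,0.003],15],[[0,0.0005,-0.008],[0,0,0],15],[[0,0,-0.015],[0,0,0],15],[[0,0,-0.03],[0,0,0],15],[[0,0,-0.03],[0,0,0],15]]'
python3 - <<'E'
from h import *
loc();c=snap('wrist','w17.png');crop(c,195,110,345,240,5,'c_w17.png')
ptr('w17.npy',195,110,5,[.577,-.212,.35],range(-6,8,2)); s=snap('scene','s17.png');crop(s,170,60,310,200,5,'c_s17.png')
tc=np.array(get_obs()['tcp_pos'])
for d in (.05,.055,.06,.065): print(d,np.round((proj(s,tc-[0,0,d])[0]-[170-.4,60-.4])*5))
E
```

```text
t: 12.25
tcp_pos: [0.5866, -0.2084, 0.2147]
orientation: [-0.001, 0.985, 0.174, -0.0]
wrist_force: [0.5, -0.2, -0.5]
opening: 0.22
t 12.25 ux 9.1 uy 1.1 tip 155.7 mm Fu [ 0.4 -0.3 -0.5] M [-0.01 -0.1  -0.02]
t 12.25 tcp [ 0.5866 -0.2084  0.2147] shift [0. 0. 0.] turn [-0.003 -0.     0.001] F [ 0.5 -0.2 -0.5] M [-0.01 -0.1  -0.02] op 0.22
posts base in [292. 215.] [417. 215.] top in [285. 227.] [417. 227.] hub [361. 137.] slotcorners [265. 400.] [447. 400.]
-6 [393. 162.]
-4 [378. 162.]
-2 [364. 162.]
0 [349. 162.]
2 [335. 162.]
4 [320. 162.]
6 [305. 162.]
0.05 [266. 234.]
0.055 [267. 245.]
0.06 [267. 257.]
0.065 [268. 268.]
```

View pics/c_w17.png

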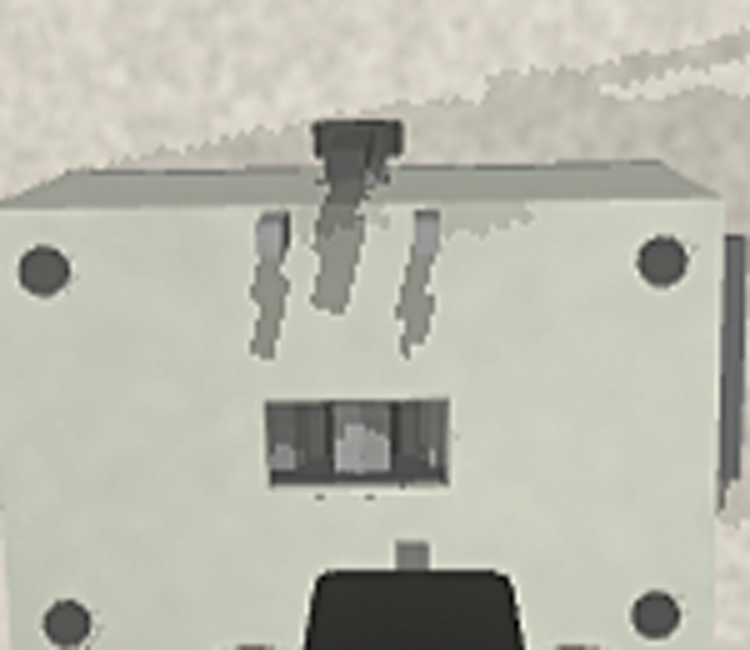

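View pics/c_s17.png

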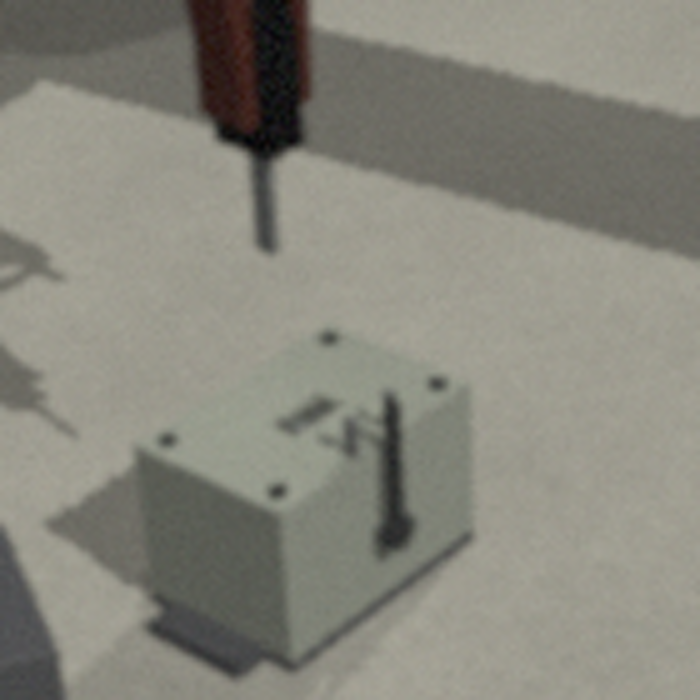

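```bash
python3 -m inch '[[[0,0,0],[-0.003,0,0.14],15],[[0,0,0],[0,0,0.13],15],[[0,0,0],[0,0,0],15]]'
python3 -c "
from h import *
delta([.564,.1335,.2],.08)"
```

```text
t: 12.65
tcp_pos: [0.5909, -0.2092, 0.222]
orientation: [0.003, 0.999, 0.036, 0.007]
wrist_force: [-0.0, -0.6, -1.4]
opening: 0.225
t 12.65 tcp [ 0.5909 -0.2092  0.222 ] shift [-0.0023 -0.3438  0.0199] turn [ 0.006 -0.014 -0.008] F [-0.  -0.6 -1.4] M [ 0.   -0.05 -0.07] op 0.225
```

```bash
python3 -m inch '[[[0,-0.03,0],[0.006,-0.014,-0.008],15],[[0,-0.043,0.002],[0,0,0],15],[[0,-0.043,0.002],[0,0,0],15],[[0,-0.043,0.002],[0,0,0],15],[[0,-0.043,0.002],[0,0,0],15],[[0,-0.043,0.002],[0,0,0],15],[[0,-0.043,0.002],[0,0,0],15],[[0,-0.03,0.002],[0,0,0],15],[[0,-0.01,0.002],[0,0,0],15]]'
python3 - <<'E'
from h import *
delta([.564,.1335,.16],.08);c=snap('wrist','w18.png')
E
```

```text
t: 13.55
tcp_pos: [0.5606, 0.128, 0.2057]
orientation: [-0.001, 0.998, 0.055, 0.002]
wrist_force: [0.1, 0.1, -0.8]
opening: 0.224
t 13.55 tcp [0.5606 0.128  0.2057] shift [ 0.0038 -0.0051  0.0457] turn [-0.001 -0.004  0.03 ] F [ 0.1  0.1 -0.8] M [-0.03 -0.05 -0.  ] op 0.224
```

View pics/w18.png

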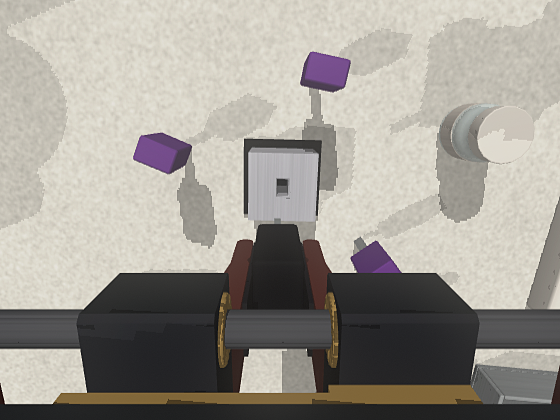

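```bash
python3 -m inch '[[[0.003,-0.004,0.01],[0,-0.004,0.028],15],[[0,0,0],[0,0,0],15]]'
python3 - <<'E'
from h import *
delta([.564,.1335,.16],.08);c=snap('wrist','w19.png');crop(c,235,140,335,240,6,'c_w19.png')
E
```

```text
t: 13.8
tcp_pos: [0.5631, 0.132, 0.1951]
orientation: [-0.0, 0.999, 0.043, -0.0]
wrist_force: [-0.3, 0.5, -0.6]
opening: 0.224
t 13.8 tcp [0.5631 0.132  0.1951] shift [ 0.0011 -0.0014  0.0351] turn [-0.001  0.     0.006] F [-0.3  0.5 -0.6] M [-0.05 -0.09  0.01] op 0.224
```

View pics/c_w19.png

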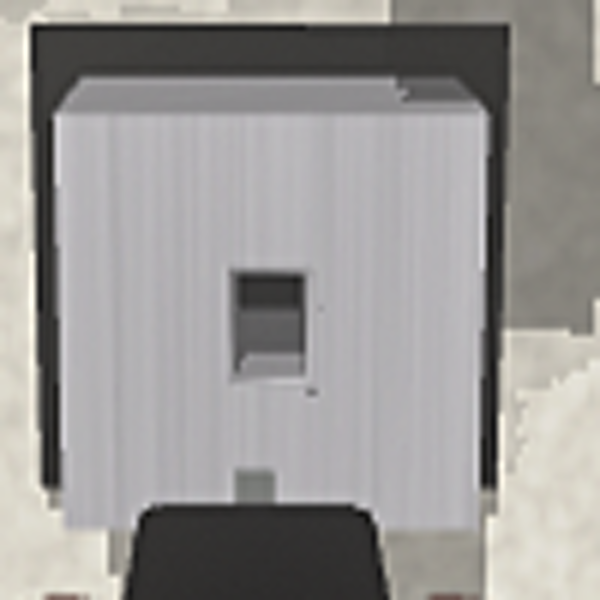

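Run:
```python
from h import *
c=load('w19.npy')
a=lambda p:[(x/6+235-.4,y/6+140-.4) for x,y in p]
q=lambda a,b:[(a,b),(a,-b),(-a,-b),(-a,b)]
print(fit(c,a([(488,115),(481,527),(64,527),(55,113)]),q(.03,.03),.055,(.5,.15,0)))
print(fit(c,a([(307,269),(305,378),(232,382),(230,270)]),q(.005,.0075),.055,(.5,.15,0)))
o=get_obs();delta([.564,.1335,.125],.08)
# predicted blade front-bottom (y+4.5mm) edge pixels from TCP
p=np.array(o['tcp_pos']);print((proj(c,[p+[-.002,.0045,-.059],p+[.002,.0045,-.059]])-[234.6,139.6])*6)
```

```text
(array([0.56442129, 0.13415872, 0.08785863]), array([[ 0.3, -0.4],
       [-0.3,  0.2],
       [ 0.1,  0.3],
       [-0.1, -0. ]]))
(array([0.56392635, 0.13420444, 0.09796175]), array([[-0.6,  0.6],
       [-0.1, -0.3],
       [ 0.3, -0.8],
       [ 0.4,  0.5]]))
t 13.85 tcp [0.5634 0.1316 0.1957] shift [ 0.0008 -0.0018  0.0707] turn [-0.    -0.     0.006] F [-0.3  0.  -1. ] M [ 0.01 -0.12 -0.  ] op 0.228
[[249.43230192 470.78898782]
 [287.44302551 473.97968394]]
```

```bash
python3 -m inch '[[[0.002,-0.0025,0.025],[0,0,0],15],[[0,0,0.03],[0,0,0],15],[[0,0,0.008],[0,0,0],15],[[0,0,0],[0,0,0],15]]'
python3 - <<'E'
from h import *
delta([.5655,.1342,.118],.086);c=snap('wrist','w20.png');crop(c,235,170,325,240,8,'c_w20.png')
E
```

```text
t: 14.25
tcp_pos: [0.568, 0.13, 0.1341]
orientation: [-0.0, 0.999, 0.044, 0.003]
wrist_force: [-0.0, -0.8, -0.4]
opening: 0.228
t 14.25 tcp [0.568  0.13   0.1341] shift [-0.0022 -0.0044  0.0161] turn [-0.    -0.005  0.001] F [-0.  -0.8 -0.4] M [-0.02 -0.06  0.02] op 0.228
```

View pics/c_w20.png

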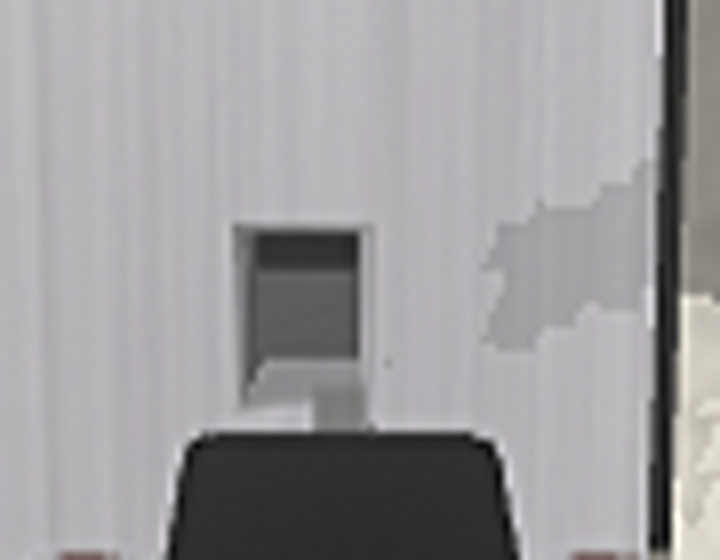

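```bash
python3 -m inch '[[[-0.0026,-0.0044,0.006],[0,-0.005,0],15],[[0,0,0.003],[0,0,0],15]]'
python3 - <<'E'
from h import *
delta([.5655,.1342,.112],.086);c=snap('wrist','w21.png');crop(c,235,170,325,240,8,'c_w21.png')
E
```

```text
t: 14.5
tcp_pos: [0.5667, 0.1341, 0.1277]
orientation: [-0.0, 0.999, 0.043, 0.002]
wrist_force: [-0.2, -0.6, -1.4]
opening: 0.219
t 14.5 tcp [0.5667 0.1341 0.1277] shift [-0.0012 -0.0002  0.0157] turn [-0.001 -0.004  0.001] F [-0.2 -0.6 -1.4] M [-0.02 -0.09  0.02] op 0.219
```

View pics/c_w21.png

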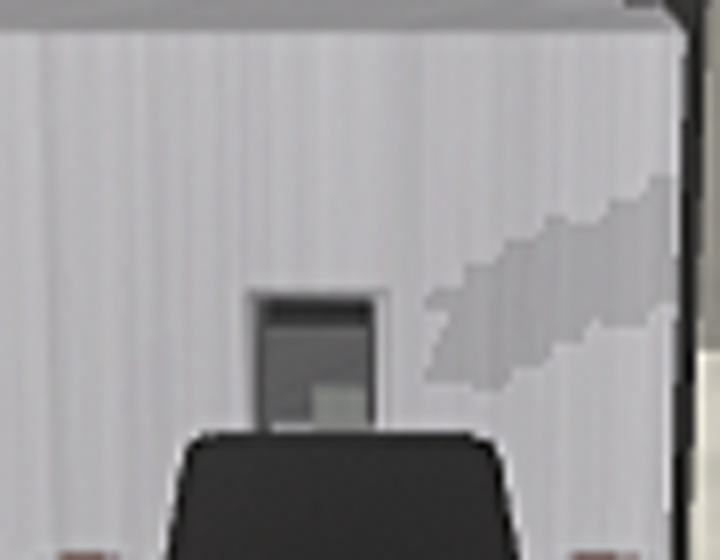

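```bash
python3 -m inch '[[[-0.0018,-0.0003,0.006],[0,-0.004,0],15],[[0,0,0.003],[0,0,0],15]]'
python3 - <<'E'
from h import *
delta([.565,.1342,.112],.086);c=snap('wrist','w22.png');crop(c,235,170,325,240,8,'c_w22.png');s=snap('scene','s22.png');crop(s,290,180,390,300,6,'c_s22.png')
E
```

```text
t: 14.75
tcp_pos: [0.5657, 0.1345, 0.1192]
orientation: [-0.0, 0.999, 0.044, 0.001]
wrist_force: [-0.5, -0.3, -1.0]
opening: 0.224
t 14.75 tcp [0.5657 0.1345 0.1192] shift [-0.0008  0.0002  0.0072] turn [-0.001 -0.002  0.001] F [-0.5 -0.3 -1. ] M [ 0.   -0.01  0.  ] op 0.224
```

View pics/c_w22.png

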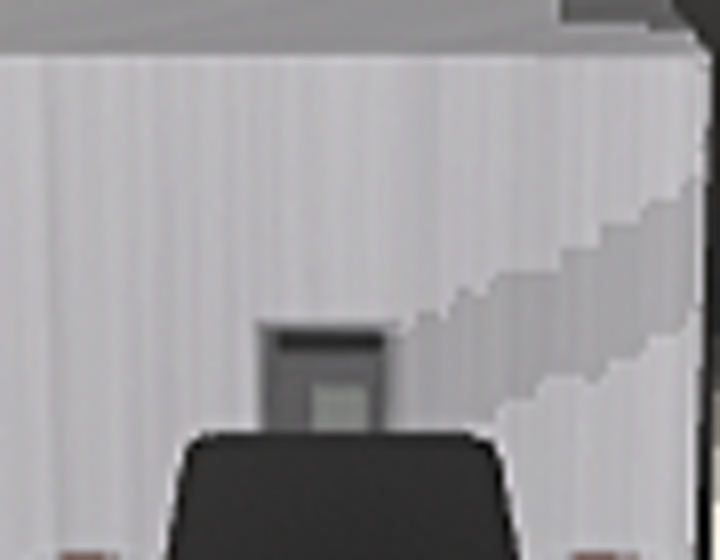

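View pics/c_s22.png

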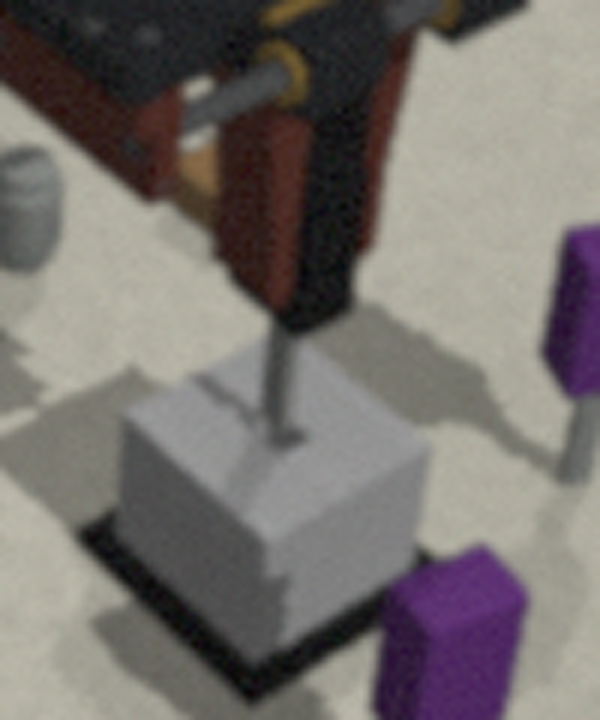

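```bash
python3 -m inch '[[[-0.0009,-0.0003,0.004],[0,-0.002,0],15],[[0,0,0.004],[0,0,0],15]]'
python3 - <<'E'
from h import *
delta([.565,.1342,.07],.086);c=snap('wrist','w23.png');crop(c,235,170,325,240,8,'c_w23.png')
E
```

```text
t: 15.05
tcp_pos: [0.5653, 0.1349, 0.1112]
orientation: [-0.0, 0.999, 0.044, 0.001]
wrist_force: [0.4, -0.8, -0.6]
opening: 0.225
t 15.05 tcp [0.5653 0.1349 0.1112] shift [-0.0004  0.0007  0.0412] turn [-0.001 -0.001  0.002] F [ 0.4 -0.8 -0.6] M [-0.04 -0.04 -0.02] op 0.225
```

View pics/c_w23.png

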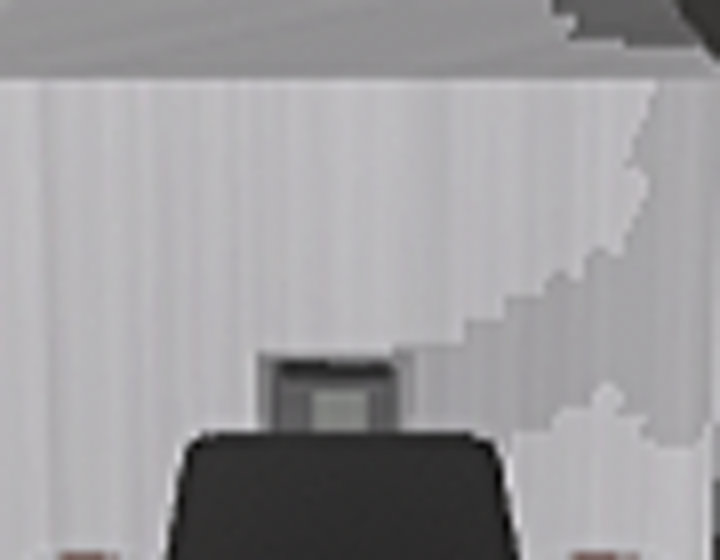

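```bash
python3 -m inch '[[[-0.0003,0.0006,0.007],[0,-0.001,0],15],[[0,0,0.007],[0,0,0],15],[[0,-0.0005,0.007],[0,0,0],15]]'
python3 -c "
from h import *
delta([.565,.1342,.0695],.086)"
```

```text
t: 15.4
tcp_pos: [0.5651, 0.1347, 0.0885]
orientation: [-0.0, 0.999, 0.044, 0.0]
wrist_force: [-0.7, 0.1, -0.5]
opening: 0.227
t 15.4 tcp [0.5651 0.1347 0.0885] shift [-0.0002  0.0005  0.019 ] turn [-0.001 -0.001  0.001] F [-0.7  0.1 -0.5] M [-0.02 -0.11 -0.01] op 0.227
```

```bash
python3 -m inch '[[[0,0.0005,0.006],[0,0,0],15],[[0,0,0.005],[0,0,0],15]]'
python3 -c "
from h import *
delta([.565,.1342,.0695],.086)"
python3 -m inch '[[[0,0.0003,0.003],[0,0,0],15],[[0,0,0.002],[0,0,0],15]]'
python3 -c "
from h import *
delta([.565,.1342,.0695],.086)"
```

```text
t: 15.6
tcp_pos: [0.5647, 0.1341, 0.0757]
orientation: [-0.0, 0.999, 0.044, -0.0]
wrist_force: [0.1, 0.6, -0.4]
opening: 0.23
t 15.6 tcp [0.5647 0.1341 0.0757] shift [ 0.0003 -0.0001  0.0062] turn [-0.001  0.001  0.001] F [ 0.1  0.6 -0.4] M [-0.04 -0.03 -0.01] op 0.23
t: 15.8
tcp_pos: [0.5643, 0.1337, 0.0695]
orientation: [-0.0, 0.999, 0.044, -0.001]
wrist_force: [-4.6, 0.2, 20.8]
opening: 0.222
t 15.8 tcp [0.5643 0.1337 0.0695] shift [ 0.0008 -0.0004 -0.    ] turn [-0.001  0.002  0.001] F [-4.6  0.2 20.8] M [-0.04  0.63  0.01] op 0.222
```

Contact with the block: the handle is seated, at 20.8 N for a moment. I'll ease off straight away.

```bash
python3 -m inch '[[[0.0003,0,-0.0006],[0,0,0],15]]'
python3 - <<'E'
from h import *
delta([.565,.1342,.0695],.086);s=snap('scene','s24.png');crop(s,290,180,390,300,6,'c_s24.png')
E
```

```text
t: 15.9
tcp_pos: [0.5646, 0.1337, 0.07]
orientation: [-0.0, 0.999, 0.044, -0.001]
wrist_force: [0.6, -0.1, -0.6]
opening: 0.223
t 15.9 tcp [0.5646 0.1337 0.07  ] shift [ 0.0005 -0.0005  0.0005] turn [-0.001  0.002  0.001] F [ 0.6 -0.1 -0.6] M [ 0.02 -0.11  0.03] op 0.223
```

View pics/c_s24.png

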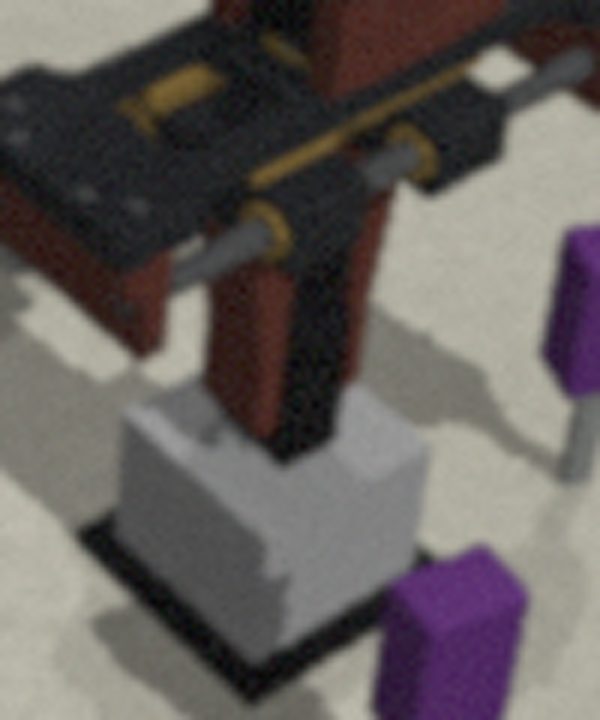

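```bash
python3 -m inch '[[[0,0,0],[0,0,0],45],[[0,0,0],[0,0,0],45],[[0,0,0],[0,0,0],45],[[0,0,0],[0,0,0],45]]'
python3 -m inch '[[[0,0,-0.02],[0,0,0],45],[[0,0,-0.04],[0,0,0],45],[[0,0,-0.04],[0,0,0],45],[[0,0,-0.03],[0,0,0],45],[[0,0,-0.03],[0,0,0],45],[[0,0,0],[0,0,0],45]]'
python3 - <<'E'
from h import *
delta([.565,.1342,.2],.086);c=snap('wrist','w25.png');s=snap('scene','s25.png');crop(s,170,100,410,300,3.3,'c_s25.png');snap('top','t25.png')
E
```

```text
t: 16.35
tcp_pos: [0.5656, 0.1339, 0.071]
orientation: [-0.0, 0.999, 0.044, 0.0]
wrist_force: [0.7, -0.3, 0.5]
opening: 0.451
t: 16.95
tcp_pos: [0.5649, 0.1336, 0.2362]
orientation: [-0.0, 0.999, 0.044, -0.001]
wrist_force: [-0.5, 0.2, 0.3]
opening: 0.451
t 16.95 tcp [0.5649 0.1336 0.2362] shift [ 0.0002 -0.0006  0.0362] turn [-0.001  0.002  0.001] F [-0.5  0.2  0.3] M [-0.02 -0.1   0.01] op 0.451
```

View pics/w25.png

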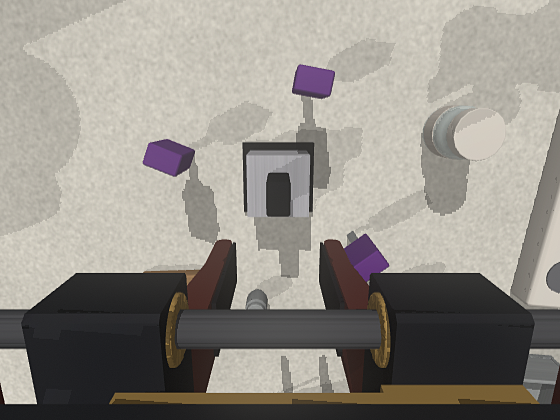

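View pics/c_s25.png

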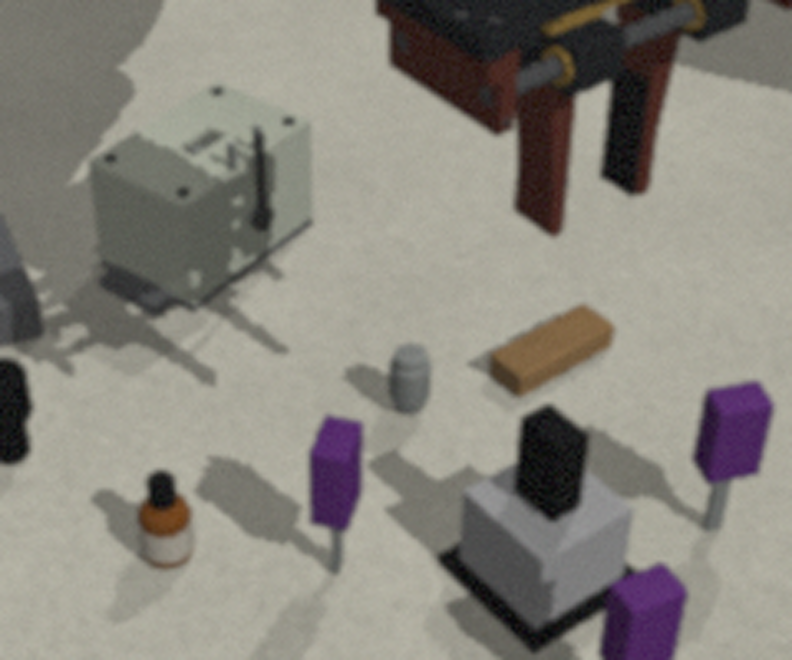

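View pics/t25.png

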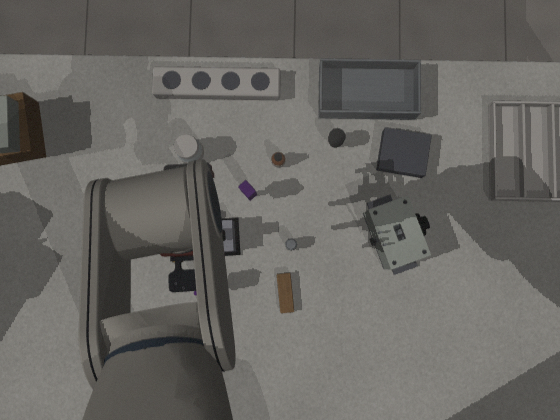

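The blade stands seated in the block (scene crop (552,465)). The pointer is upright between the posts (scene crop (260,170)). The bystanders are at their first pixels and the robot is clear, so I'll hand it in.

```bash
python3 -c "
from station import *
print(job_done())"
```

```text
the job is handed in; nothing more can be done
None
```

The job is done and handed in at about 17 s of the 72 s allowed. I lifted the blade from its holder and turned the wheel about 46° in two tooth strokes through the slot. The blade is back home in its holder and released.

- **Pointer:** after I withdrew the blade, the wrist picture put it within about 1° of upright, between the posts and not run past them. The last scene picture still shows it upright between them.
- **Forces on the drive:** the readings between moves were about 6 to 8 N along the push and about 8 N in total. I felt no contact when entering either gap.
- **Blade in its holder:** the handle sits on the block, with the TCP within about 1 mm of its height at the grasp. The gripper is open and clear.
- **Bystanders:** those visible in the last pictures stand where they were at the start. The arm hid part of the bench in the top view.

**One slip:** the wrist force read 20.8 N for a moment as the handle met the block, just over the 20 N limit. I eased off in the next row. I only read forces between moves, so a brief higher peak would not have shown.

**Disagreements:** the wrist and top cameras differed by about 1 mm on the slot position. The unit's yaw came out between 0.33 and 0.39 rad depending on the picture. I used 0.35, which fitted the close-up wrist pictures.

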